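Tip the clamp pads out of the tilt-out bin into the catch tray

TASK

Set the blue catch tray into the bay in front of the bin, low side first, pushed fully home under the yellow apron, and let go of it while the bin is still shut. Then pull the bin forward to its stop (it has a pull bar on either side), and only then tip its hopper right over (orange bar) so that all three clamp pads end up in the tray. Leave the bin out at its stop, the tray still home with its low side in, and the other things on the desk where they are.

Things in the scene. Friction and masses are not known exactly. Their poses are not given: they have to be found in the camera images.
- station: Fixed tilt-out bin station, grey housing 210 mm wide. Origin: on the table at the middle of the tray bay; x points from the bay's open front into the bin, y to the left, z up. Two guide rails 30 mm high, inner faces at y = +-97 mm, run from x = -85 to +85; back stop at x = 87
- apron (a point): middle of the yellow apron's lower edge, across the bay 36 mm above the table (station x = 71 mm; 6 mm thick, 22 mm tall): only the tray's low side passes under it
- roof (a point): middle of the front edge of the fixed housing's roof, on top: station x = 190, z = 222 mm; the roof runs back to x = 293 and covers the orange bar while the bin is shut. Housing sides at |y| = 97 to 105 mm, from x = 170 back (below z = 78 mm from x = 80 back)
- cradle (a joint): tilt of the green cradle (rad): 0 shut, 0.6 at the forward stop; grows as the top comes forward (towards the station's -x) and down. Stiff pivot (about 0.6 N m, some 6 to 10 N at a side bar): stays where it is left
- hopper (a joint): tilt of the grey hopper relative to the cradle (rad), same direction: 0 resting in the cradle, 1.4 fully tipped over (stop). Light friction (0.12 N m): stays up when fully tipped, falls back if let go half-way
- cradle_hinge (a point): mid-point of the green cradle's level pivot axis, along the station's y axis: fixed at station x = 120, z = 55 mm
- hopper_hinge (a point): mid-point of the grey hopper's pivot axis (along y) at its front lip, on top of the cradle's sloping front; it moves with the cradle. Station frame: x = 75, z = 145 mm with the bin shut, x = 32, z = 104 mm at the stop. The hopper is 160 mm wide
- pull_left (a point): left (station +y) pull bar of the cradle: steel, 14 mm thick, 58 mm long, level, along the station's y axis; this point lies on its axis, 125 mm from the station's mid-plane. Bin shut: station x = 65, z = 155 mm; at the stop: x = 18, z = 106 mm. Grip it from above across the bar
- pull_right (a point): right (station -y) pull bar of the cradle: steel, 14 mm thick, 58 mm long, level, along the station's y axis; this point lies on its axis, 125 mm from the station's mid-plane. Bin shut: station x = 65, z = 155 mm; at the stop: x = 18, z = 106 mm. Grip it from above across the bar
- tip_bar (a point): middle of the hopper's orange bar: 12 mm thick, 140 mm long, along the station's y axis, 45 mm above the hopper's rear rim on two posts. Bin shut: under the roof, z = 190 mm, 135 mm behind and 45 mm above the hopper's pivot; bin at its stop: station x = 118, z = 217 mm, free from above. Radius 142 mm about the pivot; swivels between the fingers
- tray_mid (a point): centre of the loose blue tray, half-way up; axes are the tray's. 170 x 170 x 45 mm, 0.26 kg, walls and floor 4 mm. High wall (45 mm) at tray x = -83 mm, against the operator box at the start; low wall (22 mm) at x = +83; side walls 45 mm high up to x = +35, then 22. Home in the bay: this centre at station x = 0, y = 0, axes along the station's
- tray_low (a point): middle of the tray's low wall, 11 mm up
- pad0_mid (a point): centre of clamp pad 0: aluminium block 64 x 43 x 16 mm with a black rubber disc 36 mm wide, 8 mm high on top; loose in the hopper at the start, about 70 g; it slides out when the hopper is tipped
- pad1_mid (a point): centre of clamp pad 1: aluminium block 64 x 43 x 16 mm with a black rubber disc 36 mm wide, 8 mm high on top; loose in the hopper at the start, about 70 g; it slides out when the hopper is tipped
- pad2_mid (a point): centre of clamp pad 2: aluminium block 64 x 43 x 16 mm with a black rubber disc 36 mm wide, 8 mm high on top; loose in the hopper at the start, about 70 g; it slides out when the hopper is tipped
- opbox: fixed white operator box with a red push button, 70 x 160 x 110 mm (button to 140 mm); origin at the centre of its underside; stands behind the tray's starting place
- flask_mid (a point): centre of the loose black flask, 60 mm wide, 200 mm tall, standing beside one of the two pull bars: leaves hardly any room for a gripper there. Do not disturb
- tape_mid (a point): centre of the loose roll of tape, 76 mm wide, 40 mm high, lying beside the other pull bar. Do not disturb
- pot_mid (a point): centre of the loose white pen pot, 64 mm wide, 90 mm high, in the middle of the desk near the robot. Do not disturb
- abrasive: blue abrasive block, 110 x 70 x 30 mm, loose, near the robot on its right. Origin under its centre. Do not disturb
- driver: screwdriver lying on the desk, far left. Do not disturb
- drill: cordless driver standing on its battery, 200 mm tall, far right. Do not disturb
Mind the look-alikes: they are no part of the job. Leave any green or turquoise look-alike of the part that bears pad1_mid alone.

How it is judged (in metres and radians):
On the way, in this order (a step that is already met when the one before it is completed fails the run):
1. the tray is home in the bay, low side under the apron, let go, with the bin still shut (x of tray_mid in the frame of station between -0.012 and 0.01 m and y of tray_mid in the frame of station between -0.015 and 0.015 m and z of tray_mid in the frame of station below 0.03 m and angle between the x axis of tray_mid and the x axis of station, either way round below 0.12 rad and angle between tray_mid's own z axis and vertical below 0.1 rad and x of tray_low in the frame of station above 0.05 m and value of joint each of cradle, hopper below 0.1 rad and contact force between the fingers and tray below 0.3 N), for 0.2 s.
2. the bin is pulled forward to its stop, hopper still resting in it (value of joint cradle above 0.55 rad and value of joint hopper below 0.15 rad), for 0.2 s.
3. the hopper is tipped right over with the bin at its stop, and all three pads are in the tray (value of joint cradle above 0.55 rad and value of joint hopper above 1.1 rad and x of pad0_mid in the frame of tray_mid between -0.081 and 0.081 m and y of pad0_mid in the frame of tray_mid between -0.081 and 0.081 m and z of each of pad0_mid, pad1_mid, pad2_mid in the frame of tray_mid below 0.045 m and x of pad1_mid in the frame of tray_mid between -0.081 and 0.081 m and y of pad1_mid in the frame of tray_mid between -0.081 and 0.081 m and x of pad2_mid in the frame of tray_mid between -0.081 and 0.081 m and y of pad2_mid in the frame of tray_mid between -0.081 and 0.081 m), for 0.2 s.
At the end, for the whole second after the job is handed in: Tray home in the bay (12 mm along, 15 mm across, 0.12 rad, flat, low side in); bin still out at its stop (cradle above 0.55 rad, hopper tipped or not); all three pads in the tray (centres within 81 mm of its middle each way, under 67 mm high); all at rest, bystanders unmoved (x of tray_mid in the frame of station between -0.012 and 0.01 m and y of tray_mid in the frame of station between -0.015 and 0.015 m and z of tray_mid in the frame of station below 0.03 m and angle between the x axis of tray_mid and the x axis of station, either way round below 0.12 rad and angle between tray_mid's own z axis and vertical below 0.1 rad and x of tray_low in the frame of station above 0.05 m and x of pad0_mid in the frame of tray_mid between -0.081 and 0.081 m and y of pad0_mid in the frame of tray_mid between -0.081 and 0.081 m and z of each of pad0_mid, pad1_mid, pad2_mid in the frame of tray_mid below 0.045 m and x of pad1_mid in the frame of tray_mid between -0.081 and 0.081 m and y of pad1_mid in the frame of tray_mid between -0.081 and 0.081 m and x of pad2_mid in the frame of tray_mid between -0.081 and 0.081 m and y of pad2_mid in the frame of tray_mid between -0.081 and 0.081 m and value of joint cradle above 0.55 rad and linear speed of each of pad0, pad1, pad2 below 0.2 m/s and linear speed of tray below 0.03 m/s); the robot touches nothing.
It fails at once if the tray is turned over or stood on edge (angle between tray_mid's own z axis and vertical above 0.7 rad).
It fails at once if a bystander is moved more than 25 mm or knocked over (distance of any of flask_mid, tape_mid, pot_mid, abrasive, driver, drill from where it was at the start of the episode above 0.025 m or angle between any of flask_mid, tape_mid, pot_mid's own z axis and vertical above 0.4 rad).
It also fails if it takes over 72 s, if anything falls off the work surface, if the arm or the gripper's body presses on something with over 40 N, if the wrist force passes 120 N, or if a joint passes its speed limit or range.

ROBOT

A 6-joint arm with a two-finger parallel gripper is mounted at the origin on the work surface. World frame = base frame: x ahead of the robot, y to its left, z up, the work surface at z = 0. Lengths are in mm, angles in rad, forces in N, time in s.
With the tool pointing down it reaches from about 350 to 775 mm from the base axis. Payload 7.3 kg.
Tool frame: the origin (TCP) lies on the centre line of the jaws, within the pads' length; the fingertips stand 25 mm ahead of it and the grasp point (between the pads) lies 6 mm ahead of it; z points along the fingers, y is the direction in which the jaws open and shut (so a half turn about z gives the same grasp; the last joint's range is limited). The gripper opens to 92 mm and grips with 3 to 60 N. Pads are 19 mm wide; open, the fingers measure 130 mm over their backs; the gripper's body (75 mm by 190 mm) begins 47 mm behind the grasp point.
Start: joints at [-1.383, 0.342, 1.524, -0, 1.275, -0.146], TCP at [172.031, -496.032, 251.741] pointing down, gripper open.
Joint ranges: [-2.53, 2.53], [-0.77, 2.02], [0.04, 2.7], [-1, 4.14], [0.28, 2.66], [-3.11, 3.11]. Speed limits (rad/s): [2.57, 2.57, 3.14, 3.14, 3.14, 3.14].

INTERFACE

Orientations are given as a unit quaternion [x, y, z, w].
In Python, from bench import ctrl gives the robot as it stands.
- The arm moves only by the shell command python3 -m pendant 'ROWS' [OPENING]. ROWS is JSON, a list of rows, each a list of 6 numbers: the shift along the tool's x, y, z scaled (see below), then the turn, a rotation vector about the tool's x, y, z scaled (see below). A call has 1 to 12 rows; each row shifts and turns the commanded pose from where the row before left it, along the tool's axes as they then stand; what a row does not reach is not made up. The controller multiplies each number of a shift by 40 mm and each number of a turn by 180 degrees. A row lasts 1/10 s, in which the tool goes at most 50 mm and 8.59 degrees, less where a joint would pass 70% of its speed; a pose out of reach is approached as far as the arm can. A call with a number of a shift or a turn outside -1 to 1 is refused whole. A call with a gripper value outside its range is refused whole. OPENING is the opening, from -1 (shut) to 1 (fully open), so that 0 is half open, set as the call begins (- or left out, the last holds). The fingers move at their own pace and stop on an object; the grip force is fixed at half the most. Time passes only in rows, so rows that do not move let the fingers close. It gives the time, the measured TCP pose, the force and the opening at its end, in the units of the state.
- ctrl.get_state(): the state, without advancing time (a new reading comes with each control period).
- ctrl.camera(name): name is "scene" or "top" or "wrist"; returns the picture (480x640x3 uint8, red, green, blue); there is no depth.
- ctrl.get_calibration(name): a dict with "camera_matrix" (3x3 intrinsics, pixels), "world_from_camera" (4x4, takes a point from camera to world coordinates); the wrist camera has in their place "tool_from_camera" (4x4, takes a point from camera to tool coordinates, whose origin is the TCP and whose axes are the flange's). Camera axes: x right, y down, z forward; pixel columns grow to the right and rows downward; lengths in mm; the calibration is good to about 2 mm. The wrist camera is an equidistant fisheye: a pixel r from the principal point sees the ray r / f radians off the axis. A picture is of the moment at which its call begins: read the wrist's pose just before it. get_calibration takes no time and is no camera call.
- ctrl.finish_job(): hands the job in, once; it reports no verdict.
Trained networks look in the newest picture that a camera, given by its name, has taken for a name from the list of things; names that differ only in an ending like _2 or _b are one class to them, and where a whole thing is asked for, a point or a joint stands for the part that bears it (a point fixed in the world has none). Each returns a list of dicts, best first, with "p" (0 to 1); they miss things now and then, are a little off and sometimes report something else, mostly with a low value. They report only what shows in the picture. A call takes as long as a camera call. They do not tell look-alikes from the thing itself.
- ctrl.look_for(camera, target): "centre" ([column, row] in pixels, amid what is visible of it).
The state is a dict: "time": time; "q": joint angles; "joint_velocities": joint speeds; "tau": joint torques, N m; "tool_pos": TCP position; "ee_rot": TCP orientation; "contact_force": force on the tool from outside, world axes, zero at the start; "ft_torque": the same for the moment, N m; "finger_gap": opening from 0.0 (shut) to 1.0 (fully open).
Only numpy, scipy, OpenCV 4.12 (cv2) and the standard library are available. Lean on these libraries where they do the work, as an engineer would, in place of code of your own. Each camera call takes 0.05 s, during which the arm holds its last target.

## Working session

There is one attempt and no reset: what is moved stays moved. The work goes in short steps, Python scripts to look and compute and a shell command to move; the robot and the scene stay as the last step left them, time stands still between calls to the robot, and variables do not carry over. Pictures are saved under pics/ and viewed, and the job is handed in when it is done.

```bash
ls; mkdir -p pics
python3 - <<'E'
from bench import ctrl
import cv2
s=ctrl.get_state(); print(s)
for n in ["scene","top","wrist"]:
    im=ctrl.camera(n); cv2.imwrite(f"pics/{n}0.png",im[:,:,::-1]); c=ctrl.get_calibration(n); print(n,c)
E
```

```text
pics
{'time': 0.0, 'q': array([-1.38299990e+00,  3.42739759e-01,  1.52503000e+00,  1.42370311e-05,
        1.27541473e+00, -1.45992265e-01]), 'joint_velocities': array([-1.28305763e-04,  1.23644366e-03, -1.98286558e-05,  1.68655254e-03,
       -8.27709255e-04,  2.23098196e-05]), 'tau': array([ 1.15407292e-03, -4.31245351e+01, -2.44221497e+01,  7.18621491e-02,
        5.59580291e-02, -1.23107361e-04]), 'tool_pos': array([ 171.96032097, -495.63813094,  251.03156893]), 'ee_rot': array([ 9.86105467e-01,  1.66118554e-01, -9.82807254e-06, -7.95887484e-04]), 'contact_force': array([-0.6062657 ,  0.16036178,  1.05908007]), 'ft_torque': array([0.01378905, 0.05949389, 0.04198029]), 'finger_gap': 0.996681862025183}
scene {'camera_matrix': array([[549.55186418,   0.        , 320.77291275],
       [  0.        , 549.55186418, 249.58409188],
       [  0.        ,   0.        ,   1.        ]]), 'world_from_camera': array([[ 8.82731418e-01,  3.56359584e-01, -3.06256577e-01,
         1.06969239e+03],
       [ 4.69796709e-01, -6.57239520e-01,  5.89344776e-01,
        -1.05247348e+03],
       [ 8.73473
[... 536 characters left out ...]
9320917e-04, -1.07653533e-01, -9.94188308e-01,
         1.41461890e+03],
       [ 0.00000000e+00,  0.00000000e+00,  0.00000000e+00,
         1.00000000e+00]])}
wrist {'camera_matrix': array([[371.64829954,   0.        , 312.32602177],
       [  0.        , 371.64829954, 241.50738407],
       [  0.        ,   0.        ,   1.        ]]), 'tool_from_camera': array([[-1.07539877e-03, -9.50613460e-01, -3.10375408e-01,
         8.50341379e+01],
       [ 9.99998536e-01, -6.09285182e-04, -1.59871719e-03,
        -4.67609351e-01],
       [ 1.33065494e-03, -3.10376673e-01,  9.50612724e-01,
        -1.32605149e+02],
       [ 0.00000000e+00,  0.00000000e+00,  0.00000000e+00,
         1.00000000e+00]])}
```

View pics/scene0.png

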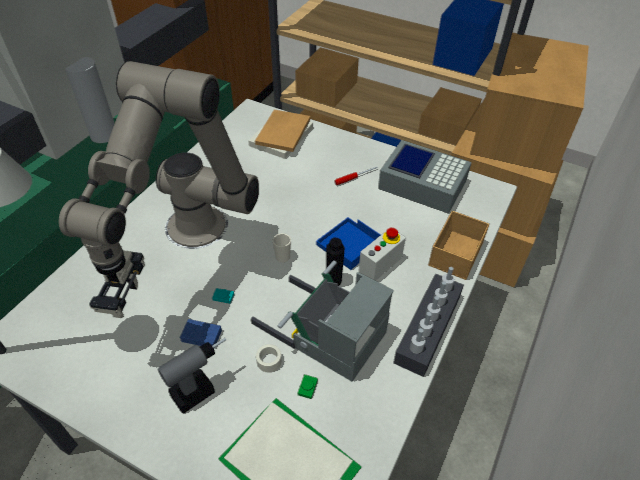

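View pics/top0.png

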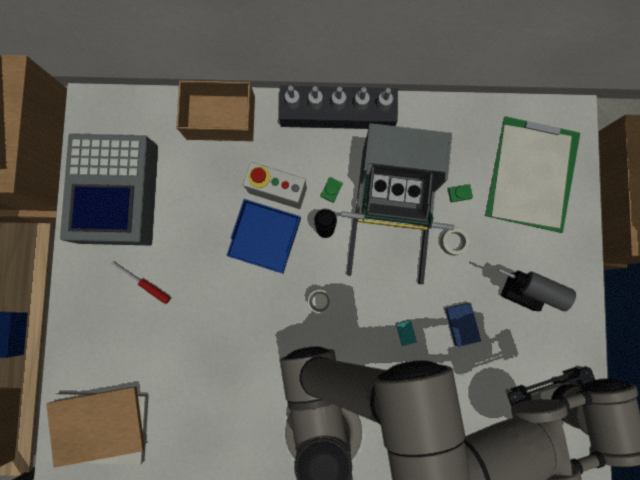

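```bash
cat > h.py <<'E'
from bench import ctrl
import numpy as np, cv2
from scipy.spatial.transform import Rotation as R
def ray(cam,px):
    c=ctrl.get_calibration(cam);K=c["camera_matrix"];T=c["world_from_camera"]
    d=T[:3,:3]@np.linalg.solve(K,[px[0],px[1],1.]);return T[:3,3],d
def atz(cam,px,z):
    o,d=ray(cam,px);return o+d*(z-o[2])/d[2]
def proj(cam,P):
    c=ctrl.get_calibration(cam);K=c["camera_matrix"];T=np.linalg.inv(c["world_from_camera"])
    p=T[:3,:3]@np.asarray(P,float)+T[:3,3];p=K@p;return p[:2]/p[2]
def tri(px1,px2,c1="scene",c2="top"):
    o1,d1=ray(c1,px1);o2,d2=ray(c2,px2);d1/=np.linalg.norm(d1);d2/=np.linalg.norm(d2)
    t=np.linalg.lstsq(np.c_[d1,-d2],o2-o1,rcond=None)[0]
    a=o1+t[0]*d1;b=o2+t[1]*d2;return (a+b)/2,np.linalg.norm(a-b)
E
python3 - <<'E'
from h import *
for n in ["station","apron","roof","pull_left","pull_right","tip_bar","tray_mid","tray_low","opbox","flask_mid","tape_mid","pot_mid","hopper_hinge","cradle_hinge"]:
    r={}
    for c in ["scene","top"]:
        r[c]=ctrl.look_for(c,n)
        print(n,c,[(np.round(k["centre"],1).tolist(),round(k["p"],2)) for k in r[c][:3]])
    if r["scene"] and r["top"]:
        p,e=tri(r["scene"][0]["centre"],r["top"][0]["centre"]);print("   ",p.round(1),round(e,1))
print(ctrl.get_state()["time"])
E
```

```text
station scene [([339.0, 320.4], 0.81)]
station top [([400.0, 172.3], 0.57), ([263.0, 237.8], 0.41)]
    [ 701.3 -197.1  121. ] 21.5
apron scene [([336.0, 324.5], 0.92)]
apron top [([404.5, 170.1], 0.95)]
    [ 703.7 -211.7  121.7] 30.6
roof scene [([335.9, 324.1], 0.85)]
roof top [([402.6, 172.3], 0.86)]
    [ 700.1 -207.1  114.9] 28.6
pull_left scene [([350.4, 236.1], 0.64), ([316.7, 307.0], 0.6)]
pull_left top [([399.6, 203.0], 0.73), ([461.5, 322.3], 0.15)]
    [ 622.3 -128.3  374.5] 103.5
pull_right scene [([321.2, 304.4], 0.9), ([379.6, 253.2], 0.26)]
pull_right top [([399.0, 202.1], 0.82), ([379.6, 184.4], 0.73), ([404.4, 202.6], 0.4)]
    [ 624.8 -187.1  136.5] 1.6
tip_bar scene [([320.0, 302.8], 0.78), ([347.8, 176.8], 0.64), ([316.6, 305.2], 0.45)]
tip_bar top [([402.6, 202.0], 0.82), ([378.1, 184.0], 0.31)]
    [ 623.1 -193.9  151.4] 0.3
tray_mid scene [([352.2, 237.1], 0.6)]
tray_mid top [([262.0, 233.7], 0.66), ([321.4, 303.9], 0.51), ([400.5, 206.7], 0.47)]
    [547.8 188.6  37.6] 5.8
tray_low scene [([349.1, 234.8], 0.66)]
tray_low top [([261.7, 233.0], 0.83), ([463.7, 
[... 245 characters left out ...]
 [([323.4, 222.0], 0.73)]
    [572.8  15.1 126.1] 8.4
tape_mid scene [([352.8, 177.9], 0.69), ([266.9, 353.9], 0.62), ([378.6, 252.9], 0.44)]
tape_mid top [([449.7, 246.1], 0.79)]
    [ 564.1 -159.1  597.6] 225.0
pot_mid scene [([280.1, 245.7], 0.87), ([380.3, 252.2], 0.15)]
pot_mid top [([403.4, 172.8], 0.72), ([318.2, 303.2], 0.61), ([412.7, 188.9], 0.5)]
    [ 580.  -198.   408.4] 137.7
hopper_hinge scene [([320.0, 305.9], 0.6)]
hopper_hinge top [([399.3, 201.3], 0.68), ([275.4, 185.8], 0.15)]
    [ 625.3 -189.9  133.2] 7.1
cradle_hinge scene [([315.6, 310.7], 0.84), ([281.7, 246.7], 0.19)]
cradle_hinge top [([400.9, 203.2], 0.84), ([155.8, 294.4], 0.42)]
    [ 620. -199.  117.] 15.5
1.55
```

Run:
```python
import cv2
a=cv2.imread("pics/top0.png"); cv2.imwrite("pics/topz.png",cv2.resize(a[110:310,210:480],None,fx=2.9,fy=2.9,interpolation=cv2.INTER_CUBIC))
a=cv2.imread("pics/scene0.png"); cv2.imwrite("pics/scz.png",cv2.resize(a[200:390,230:480],None,fx=3,fy=3,interpolation=cv2.INTER_CUBIC))
```

```text
(no output)
```

View pics/topz.png

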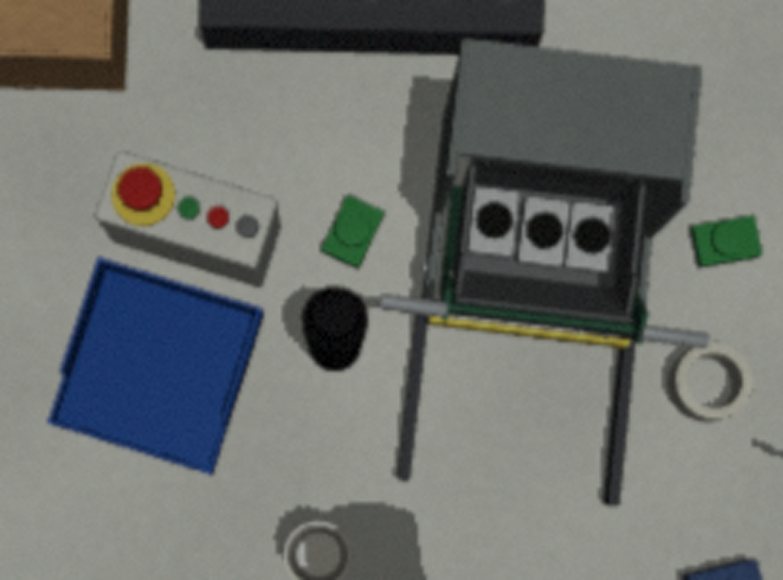

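View pics/scz.png

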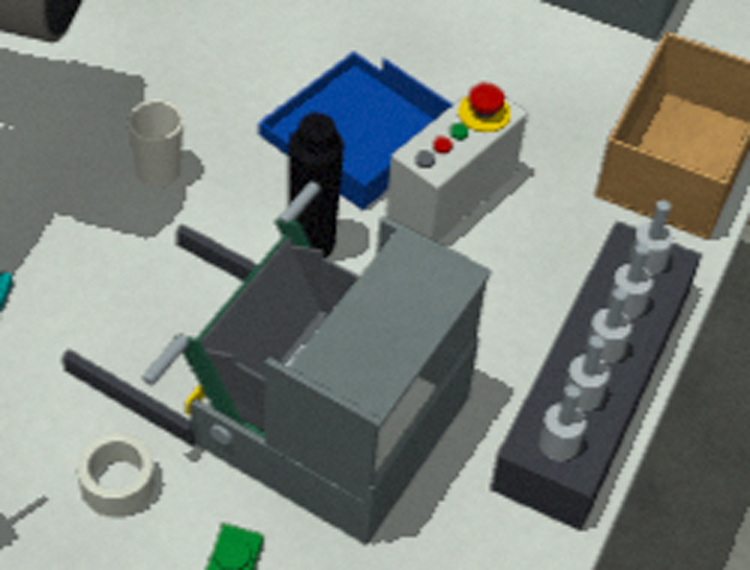

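```bash
cat > st.py <<'E'
from h import *
from scipy.optimize import least_squares
tz=lambda u,v:(210+u/2.9,110+v/2.9)
sz=lambda u,v:(230+u/3,200+v/3)
# station pts -> px
obs=[("top",(190,105,222),tz(452,152)),("top",(190,-105,222),tz(690,178)),("top",(293,105,222),tz(462,40)),("top",(293,-105,222),tz(700,67)),
("top",(65,154,155),tz(382,301)),("top",(65,-154,155),tz(708,339)),
("top",(-85,101,30),tz(403,472)),("top",(-85,-101,30),tz(612,497)),
("scene",(65,154,155),sz(316,188)),("scene",(65,-154,155),sz(150,377)),
("scene",(190,105,222),sz(388,222)),("scene",(293,105,222),sz(490,270)),("scene",(293,-105,222),sz(378,415)),("scene",(190,-105,222),sz(266,362)),
("scene",(-85,101,30),sz(182,232)),("scene",(-85,-101,30),sz(68,357))]
def W(p,X):
    c,s=np.cos(p[2]),np.sin(p[2]);return np.array([p[0]+c*X[0]-s*X[1],p[1]+s*X[0]+c*X[1],X[2]])
def f(p): return np.concatenate([proj(c,W(p,X))-px for c,X,px in obs])
if __name__=="__main__":
    r=least_squares(f,[550,-180,-0.1],loss="soft_l1");print(r.x,f(r.x).reshape(-1,2).round(1))
    for n,X in [("pl",(65,125,155)),("pr",(65,-125,155)),("pl stop",(18,125,106)),("pr stop",(18,-125,106)),("tip",(118,0,217))]: print(n,W(r.x,X).round(1))
    # tray
    tr={}
    for n,px,z in [("highL_in?",tz(99,260),45),("highR",tz(263,312),45),("lowR",tz(213,472),22),("lowL",tz(50,422),22)]:
        print(n,atz("top",px,z).round(1))
    for n,px,z in [("low near",sz(262,128),22),("top",sz(352,55),22),("bottom corner",sz(365,185),45)]:
        print(n,atz("scene",px,z).round(1))
    print("flask top",atz("top",tz(335,308),200), "tape",atz("top",tz(712,380),40),"pot",atz("top",tz(317,553),90))
    print("opbox corners",[atz("top",tz(u,v),110).round(0) for u,v in [(96,210),(118,153),(277,200),(258,253)]])
E
python3 st.py
```

```text
[ 5.09192501e+02 -1.72923064e+02 -9.76271350e-02] [[-1.4 -0.5]
 [ 0.2  0.4]
 [-0.4 -1.5]
 [ 0.5 -1.1]
 [-3.3 -0.6]
 [ 1.9  0.3]
 [ 0.6  2.1]
 [-0.4  2.1]
 [ 0.  -2.5]
 [-2.7  2.4]
 [ 3.4 -0.1]
 [ 0.2 -0.5]
 [-0.2  3.1]
 [ 4.9  2.7]
 [-2.1 -2.2]
 [-1.3 -2.9]]
pl [586.1 -54.9 155. ]
pr [ 561.7 -303.7  155. ]
pl stop [539.3 -50.3 106. ]
pr stop [ 514.9 -299.1  106. ]
tip [ 626.6 -184.4  217. ]
highL_in? [640.9 240.3  45. ]
highR [592.9  77.9  45. ]
lowR [436.6 123.9  22. ]
lowL [482.3 286.1  22. ]
low near [446.3 119.8  22. ]
top [486.6 281.6  22. ]
bottom corner [601.2  79.8  45. ]
flask top [572.72388154   7.26725317 200.        ] tape [ 536.30584122 -361.65962915   40.        ] pot [360.50223851  19.17120224  90.        ]
opbox corners [array([676., 234., 110.]), array([731., 215., 110.]), array([689.,  64., 110.]), array([638.,  81., 110.])]
```

```bash
cat > ov.py <<'E'
from st import *
import sys
def overlay(p,fn,tray=None,cr=0):
    segs=[]
    def box(x0,x1,y0,y1,z0,z1):
        for a in [(x0,y0),(x0,y1),(x1,y0),(x1,y1)]: segs.append(((*a,z0),(*a,z1)))
        for z in(z0,z1):
            segs.extend([((x0,y0,z),(x1,y0,z)),((x0,y1,z),(x1,y1,z)),((x0,y0,z),(x0,y1,z)),((x1,y0,z),(x1,y1,z))])
    for y in(97,-105): box(-85,85,y,y+8,0,30)
    box(190,293,-105,105,222,222)
    segs.append(((65,96,155),(65,154,155)));segs.append(((65,-96,155),(65,-154,155)))
    segs.append(((71,-97,36),(71,97,36)))
    ims={}
    out=[]
    for c,(x0,x1,y0,y1) in [("top",(210,480,110,310)),("scene",(230,480,200,390))]:
        im=cv2.imread(f"pics/{c}0.png");k=2.9
        im=cv2.resize(im[y0:y1,x0:x1],None,fx=k,fy=k,interpolation=cv2.INTER_CUBIC)
        def ln(a,b,col):
            a,b=[tuple(int(round(t)) for t in ((proj(c,q)-[x0,y0]+.5)*k-.5)) for q in(a,b)];cv2.line(im,a,b,col,1)
        for a,b in segs: ln(W(p,a),W(p,b),(0,0,255))
        if tray is not None:
            L=[((-85,-85,45),(-85,85,45)),((-85,-85,45),(35,-85,45)),((-85,85,45),(35,85,45)),((85,-85,22),(85,85,22)),((35,85,22),(85,85,22)),((35,-85,22),(85,-85,22)),((85,-85,0),(85,85,0)),((85,-85,0),(85,-85,22)),((85,85,0),(85,85,22))]
            for a,b in L: ln(W(tray,a),W(tray,b),(0,255,255))
        cv2.imwrite(f"pics/{fn}_{c}.png",im)
if __name__=="__main__":
    overlay((507,-174,-.11),"ov1",(540,184,2.85+0.0))
E
python3 ov.py
```

```text
(no output)
```

View pics/ov1_top.png

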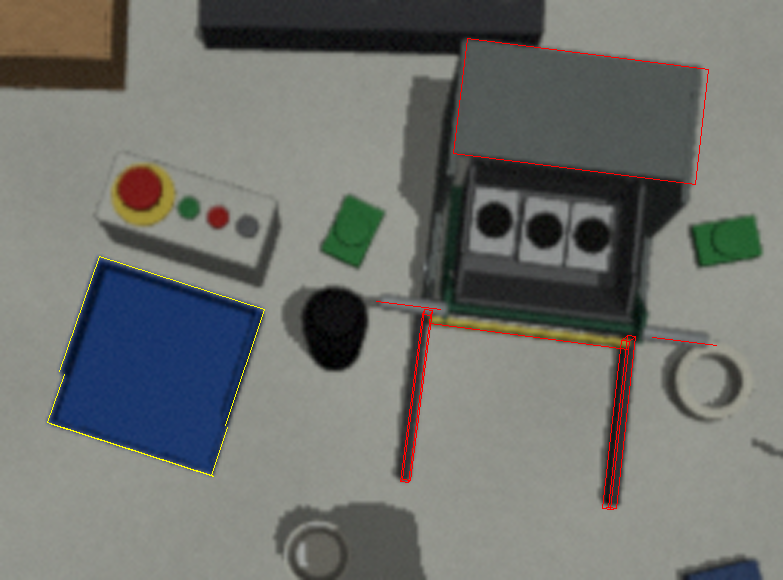

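View pics/ov1_scene.png

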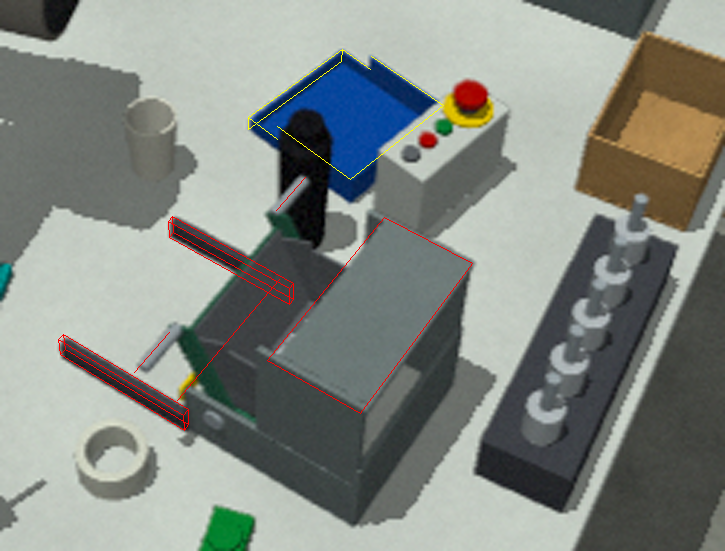

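```bash
cat > plan.py <<'E'
from h import *
def yaw(): 
    x=R.from_quat(ctrl.get_state()["ee_rot"]).as_matrix()[:,0];return np.arctan2(x[1],x[0])
def plan(wps,cur=None):
    """wps: list of (x,y,z,yaw_of_tool_x,nrows); tool down. prints rows rounded"""
    s=ctrl.get_state();p=np.array(s["tool_pos"]) if cur is None else np.array(cur[:3],float);a=yaw() if cur is None else cur[3]
    rows=[]
    for x,y,z,ya,n in wps:
        tgt=np.array([x,y,z],float);p0=p.copy();a0=a;da=(ya-a0) 
        for i in range(1,n+1):
            f=i/n;d=p0+(tgt-p0)*f-p;c,sn=np.cos(a),np.sin(a)
            t=np.array([d[0]*c+d[1]*sn,d[0]*sn-d[1]*c,-d[2]])/40
            t=np.round(t,2);w=-round((a0+da*f-a)*180/np.pi/180,3)
            rows.append([*t.tolist(),0,0,w])
            T=t*40;p=p+[T[0]*c+T[1]*sn,T[0]*sn-T[1]*c,-T[2]];a=a-w*np.pi
            assert abs(t).max()<=1 and np.linalg.norm(t)*40<=50 and abs(w)<=.0477,(t,w)
    for k in range(0,len(rows),12):
        print("["+",".join("["+",".join(f"{v+0:g}" for v in r)+"]" for r in rows[k:k+12])+"]")
    print("end",p.round(1),round(a,3),len(rows))
E
python3 - <<'E'
from plan import *
print(yaw())
plan([(588,256,240,2.85,24)])
E
```

```text
0.33382240174934596
[[0.67,-0.6,0.01,0,0,-0.033],[0.72,-0.52,0.01,0,0,-0.034],[0.78,-0.45,0.02,0,0,-0.033],[0.82,-0.36,0.01,0,0,-0.033],[0.85,-0.28,0.01,0,0,-0.034],[0.87,-0.18,0.01,0,0,-0.033],[0.89,-0.1,0.02,0,0,-0.034],[0.9,0.01,0.01,0,0,-0.033],[0.89,0.09,0.01,0,0,-0.033],[0.87,0.19,0.01,0,0,-0.034],[0.86,0.28,0.01,0,0,-0.033],[0.81,0.36,0.02,0,0,-0.033]]
[[0.78,0.45,0.01,0,0,-0.034],[0.72,0.53,0.01,0,0,-0.033],[0.66,0.6,0.01,0,0,-0.034],[0.6,0.67,0.02,0,0,-0.033],[0.52,0.73,0.01,0,0,-0.033],[0.45,0.77,0.01,0,0,-0.034],[0.36,0.82,0.01,0,0,-0.033],[0.27,0.85,0.01,0,0,-0.033],[0.19,0.88,0.02,0,0,-0.034],[0.08,0.89,0.01,0,0,-0.033],[0,0.9,0.01,0,0,-0.034],[-0.1,0.89,0.01,0,0,-0.033]]
end [588.2 256.1 240.1] 2.85 24
```

```bash
python3 -m pendant '[[0.67,-0.6,0.01,0,0,-0.033],[0.72,-0.52,0.01,0,0,-0.034],[0.78,-0.45,0.02,0,0,-0.033],[0.82,-0.36,0.01,0,0,-0.033],[0.85,-0.28,0.01,0,0,-0.034],[0.87,-0.18,0.01,0,0,-0.033],[0.89,-0.1,0.02,0,0,-0.034],[0.9,0.01,0.01,0,0,-0.033],[0.89,0.09,0.01,0,0,-0.033],[0.87,0.19,0.01,0,0,-0.034],[0.86,0.28,0.01,0,0,-0.033],[0.81,0.36,0.02,0,0,-0.033]]' 1 && python3 -m pendant '[[0.78,0.45,0.01,0,0,-0.034],[0.72,0.53,0.01,0,0,-0.033],[0.66,0.6,0.01,0,0,-0.034],[0.6,0.67,0.02,0,0,-0.033],[0.52,0.73,0.01,0,0,-0.033],[0.45,0.77,0.01,0,0,-0.034],[0.36,0.82,0.01,0,0,-0.033],[0.27,0.85,0.01,0,0,-0.033],[0.19,0.88,0.02,0,0,-0.034],[0.08,0.89,0.01,0,0,-0.033],[0,0.9,0.01,0,0,-0.034],[-0.1,0.89,0.01,0,0,-0.033]]'
python3 - <<'E'
from plan import *
s=ctrl.get_state();print(s["time"],s["tool_pos"],yaw(),s["q"].round(2))
im=ctrl.camera("wrist");cv2.imwrite("pics/w1.png",im[:,:,::-1])
im=ctrl.camera("top");cv2.imwrite("pics/t1.png",im[:,:,::-1])
E
```

```text
time: 2.75
tool_pos: [380.4, -118.7, 246.0]
ee_rot: [0.699, 0.715, 0.0, 0.0]
contact_force: [1.0, -0.9, 0.1]
finger_gap: 1.002
time: 3.95
tool_pos: [588.7, 257.5, 240.0]
ee_rot: [0.143, 0.99, -0.0, 0.0]
contact_force: [0.3, -1.1, -0.6]
finger_gap: 0.995
3.95 [588.71813376 257.4955558  239.95001545] 2.8546904823283623 [ 0.29  0.57  1.19 -0.    1.39 -0.99]
```

View pics/w1.png

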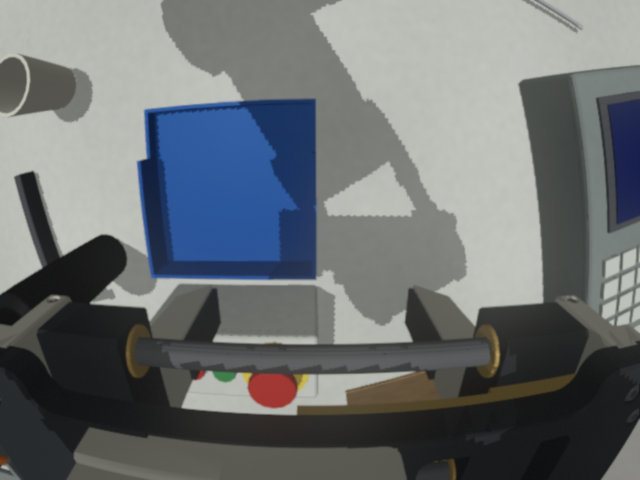

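```bash
cat >> h.py <<'E'
def wproj(P,s=None):
    s=s or ctrl.get_state();c=ctrl.get_calibration("wrist");K=c["camera_matrix"]
    Tw=np.eye(4);Tw[:3,:3]=R.from_quat(s["ee_rot"]).as_matrix();Tw[:3,3]=s["tool_pos"]
    T=np.linalg.inv(Tw@c["tool_from_camera"])
    p=T[:3,:3]@np.asarray(P,float)+T[:3,3];th=np.arctan2(np.hypot(p[0],p[1]),p[2]);u=p[:2]/np.hypot(*p[:2])
    return K[:2,2]+K[0,0]*th*u
E
python3 - <<'E'
from st import *
from plan import yaw
s=ctrl.get_state()
corn=[((-85,-85,45),(316,278)),((-85,85,45),(152,279)),((85,-85,22),(315,99)),((85,85,22),(146,110)),((35,85,45),(138,162))]
f=lambda p:np.concatenate([wproj(W(p,X),s)-np.array(o) for X,o in corn])
r=least_squares(f,[540,184,2.85]);print(r.x,f(r.x).reshape(-1,2).round(1))
t=r.x
print("grip pt",W(t,(-25,-83,45)))
d=W(t,(-25,-83,45))[:2]-s["tool_pos"][:2];a=yaw();print("tool dx,dy",d[0]*np.cos(a)+d[1]*np.sin(a),d[0]*np.sin(a)-d[1]*np.cos(a))
E
```

```text
[543.80226511 190.07073049   2.86384404] [[ 1.9  2.2]
 [-0.4  0.2]
 [ 1.4 -0.8]
 [-2.3 -0.6]
 [-1.4 -0.6]]
grip pt [590.60201764 263.03498998  45.        ]
tool dx,dy -0.5073069215785769 3.8227006744733596
```

```bash
python3 -m pendant '[[0,0.08,0.9,0,0,0],[0,0,0.95,0,0,0],[0,0,0.95,0,0,0],[0,0,0.95,0,0,0],[0,0,0.8,0,0,0],[0,0,0.55,0,0,0],[0,0,0,0,0,0]]' 1 && python3 -m pendant '[[0,0,0,0,0,0],[0,0,0,0,0,0],[0,0,0,0,0,0],[0,0,0,0,0,0],[0,0,0,0,0,0],[0,0,0,0,0,0]]' -1
```

```text
time: 4.75
tool_pos: [586.7, 257.8, 32.6]
ee_rot: [0.146, 0.989, -0.002, -0.003]
contact_force: [-0.5, -0.8, -0.1]
finger_gap: 1.004
time: 5.35
tool_pos: [589.2, 259.2, 36.4]
ee_rot: [0.145, 0.989, 0.0, 0.0]
contact_force: [-0.4, -0.0, -0.1]
finger_gap: 0.526
```

```bash
python3 -m pendant '[[0,0,0,0,0,0],[0,0,0,0,0,0],[0,0,0,0,0,0],[0,0,0,0,0,0],[0,0,0,0,0,0],[0,0,0,0,0,0]]' -1;python3 -m pendant '[[0,0,0,0,0,0],[0,0,0,0,0,0]]'
```

```text
time: 5.95
tool_pos: [589.1, 259.0, 36.0]
ee_rot: [0.145, 0.989, -0.0, 0.0]
contact_force: [-0.5, -0.5, -0.8]
finger_gap: 0.041
time: 6.15
tool_pos: [589.1, 259.1, 36.0]
ee_rot: [0.145, 0.989, -0.0, 0.0]
contact_force: [0.3, -0.6, -0.8]
finger_gap: 0.041
```

```bash
python3 -m pendant '[[0.1,0,-0.2,0,0,0],[0.1,0,-0.6,0,0,0],[0,0,-0.9,0,0,0],[0,0,-0.9,0,0,0],[0,0,-0.9,0,0,0],[0,0,-0.9,0,0,0],[0,0,-0.9,0,0,0],[0,0,-0.4,0,0,0],[0,0,0,0,0,0]]'
python3 - <<'E'
from plan import *
s=ctrl.get_state();print(s["time"],s["tool_pos"],yaw(),s["q"].round(2),s["contact_force"],s["finger_gap"])
im=ctrl.camera("wrist");cv2.imwrite("pics/w2.png",im[:,:,::-1])
E
```

```text
time: 7.05
tool_pos: [582.0, 262.0, 267.5]
ee_rot: [0.145, 0.989, 0.001, 0.003]
contact_force: [0.4, -0.6, -3.7]
finger_gap: 0.044
7.05 [581.99177037 261.96225174 267.45559287] 2.8505050485533023 [ 0.3   0.54  1.16  0.    1.43 -0.98] [ 0.44793231 -0.55369464 -3.68524852] 0.043844517054074175
```

View pics/w2.png

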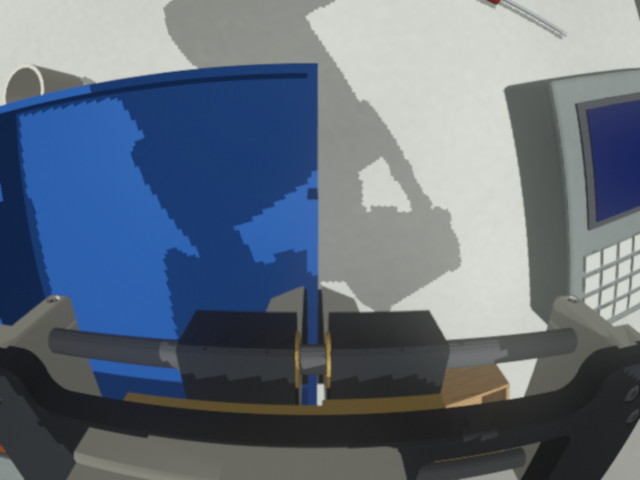

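Run:
```python
from plan import *
plan([(540,0,268,1.37,11),(335.5,-239,265,-.10,11)])
```

```text
[[-0.08,-0.6,-0.01,0,0,0.043],[-0.16,-0.58,0,0,0,0.043],[-0.24,-0.55,-0.01,0,0,0.043],[-0.31,-0.52,-0.01,0,0,0.042],[-0.37,-0.47,0,0,0,0.043],[-0.44,-0.41,-0.01,0,0,0.043],[-0.48,-0.36,-0.01,0,0,0.043],[-0.53,-0.28,-0.01,0,0,0.043],[-0.57,-0.22,0,0,0,0.043],[-0.58,-0.13,-0.01,0,0,0.042],[-0.6,-0.05,-0.01,0,0,0.043],[-0.63,-0.35,0.01,0,0,0.043]]
[[-0.66,-0.26,0,0,0,0.042],[-0.7,-0.17,0.01,0,0,0.043],[-0.71,-0.08,0.01,0,0,0.042],[-0.71,0.02,0.01,0,0,0.043],[-0.71,0.12,0,0,0,0.042],[-0.68,0.2,0.01,0,0,0.043],[-0.65,0.3,0.01,0,0,0.042],[-0.61,0.38,0,0,0,0.043],[-0.55,0.46,0.01,0,0,0.043],[-0.48,0.53,0.01,0,0,0.042]]
end [ 335.5 -239.1  265. ] -0.1 22
```

```bash
python3 -m pendant '[[-0.08,-0.6,-0.01,0,0,0.043],[-0.16,-0.58,0,0,0,0.043],[-0.24,-0.55,-0.01,0,0,0.043],[-0.31,-0.52,-0.01,0,0,0.042],[-0.37,-0.47,0,0,0,0.043],[-0.44,-0.41,-0.01,0,0,0.043],[-0.48,-0.36,-0.01,0,0,0.043],[-0.53,-0.28,-0.01,0,0,0.043],[-0.57,-0.22,0,0,0,0.043],[-0.58,-0.13,-0.01,0,0,0.042],[-0.6,-0.05,-0.01,0,0,0.043],[-0.63,-0.35,0.01,0,0,0.043]]' && python3 -m pendant '[[-0.66,-0.26,0,0,0,0.042],[-0.7,-0.17,0.01,0,0,0.043],[-0.71,-0.08,0.01,0,0,0.042],[-0.71,0.02,0.01,0,0,0.043],[-0.71,0.12,0,0,0,0.042],[-0.68,0.2,0.01,0,0,0.043],[-0.65,0.3,0.01,0,0,0.042],[-0.61,0.38,0,0,0,0.043],[-0.55,0.46,0.01,0,0,0.043],[-0.48,0.53,0.01,0,0,0.042],[0,0,0,0,0,0],[0,0,0,0,0,0]]'
python3 - <<'E'
from plan import *
s=ctrl.get_state();print(s["time"],s["tool_pos"],yaw(),s["q"].round(2),s["contact_force"],s["finger_gap"])
im=ctrl.camera("wrist");cv2.imwrite("pics/w3.png",im[:,:,::-1])
im=ctrl.camera("top");cv2.imwrite("pics/t3.png",im[:,:,::-1])
im=ctrl.camera("scene");cv2.imwrite("pics/s3.png",im[:,:,::-1])
E
```

```text
time: 8.3
tool_pos: [521.2, -23.1, 264.7]
ee_rot: [0.817, 0.577, -0.001, -0.001]
contact_force: [-0.2, 0.9, -2.8]
finger_gap: 0.039
time: 9.5
tool_pos: [334.7, -238.8, 262.9]
ee_rot: [0.999, -0.05, -0.001, -0.001]
contact_force: [-0.4, 0.2, -2.9]
finger_gap: 0.043
9.5 [ 334.74793495 -238.79063475  262.88615026] -0.09970747885709405 [-0.81  0.12  1.78  0.    1.24  0.86] [-0.37510197  0.20466431 -2.86784181] 0.042906846350327994
```

View pics/w3.png

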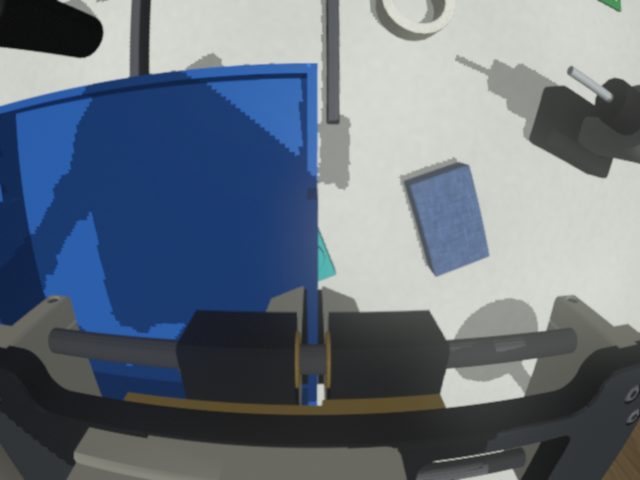

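View pics/s3.png

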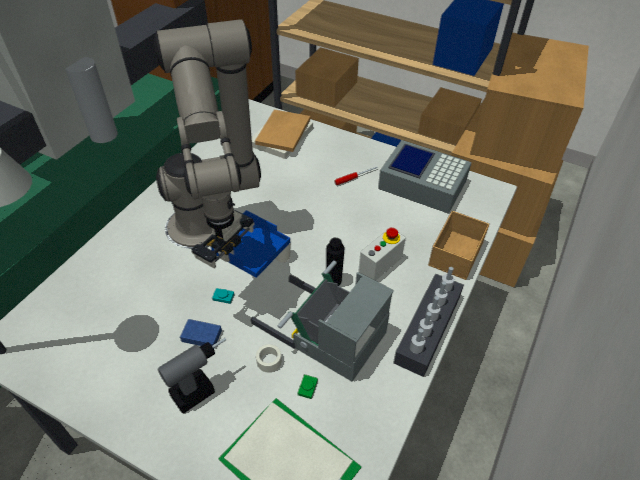

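View pics/t3.png

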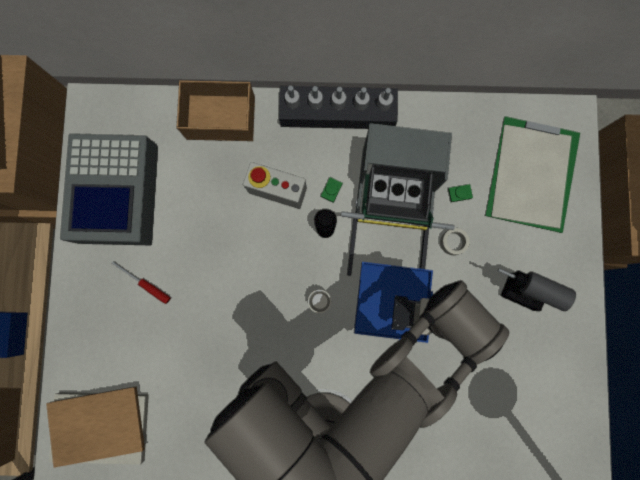

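```bash
cat > wov.py <<'E'
from st import *
def wov(src,dst,s,sts):
    im=cv2.resize(cv2.imread(src),None,fx=2,fy=2,interpolation=cv2.INTER_CUBIC)
    for p,col in sts:
        for y in(97,-105):
            for a,b in [((-85,y,30),(85,y,30)),((-85,y+8,30),(85,y+8,30)),((-85,y,30),(-85,y+8,30)),((-85,y,0),(-85,y+8,0))]:
                pts=[wproj(W(p,np.array(a)+(np.array(b)-a)*t),s)*2 for t in np.linspace(0,1,30)]
                cv2.polylines(im,[np.array(pts).round().astype(int)],False,col,1)
    cv2.imwrite(dst,im)
    return im
E
python3 - <<'E'
from wov import *
s=ctrl.get_state()
im=wov("pics/w3.png","pics/w3o.png",s,[((508,-173,-.10),(0,0,255)),((510,-170,-.10),(0,255,0))])
cv2.imwrite("pics/w3o.png",im[0:300,150:950])
for u,v in [(405,332),(398,325),(414,338)]: print(atz("top",(u,v),12).round(0))
E
```

```text
[ 277. -224.   12.]
[ 296. -205.   12.]
[ 261. -250.   12.]
```

View pics/w3o.png

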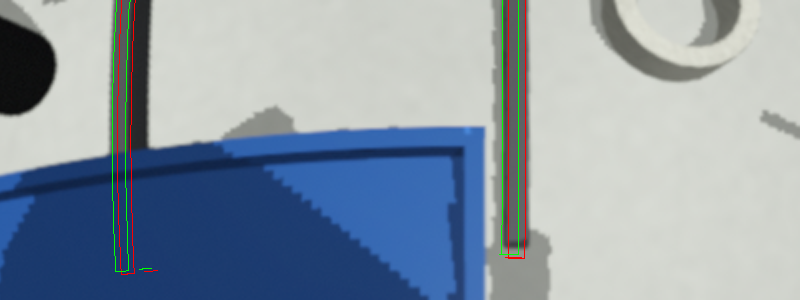

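Run:
```python
from plan import *
plan([(404,-245.3,78,-.10,7)])
```

```text
[[0.25,0,0.66,0,0,0],[0.24,0,0.67,0,0,0],[0.25,0,0.66,0,0,0],[0.24,0,0.66,0,0,0],[0.25,0,0.66,0,0,0.001],[0.24,0,0.67,0,0,0],[0.25,0,0.66,0,0,0]]
end [ 404.2 -245.2   78. ] -0.101 7
```

```bash
python3 -m pendant '[[0.25,0,0.66,0,0,0],[0.24,0,0.67,0,0,0],[0.25,0,0.66,0,0,0],[0.24,0,0.66,0,0,0],[0.25,0,0.66,0,0,0],[0.24,0,0.67,0,0,0],[0.25,0,0.66,0,0,0],[0,0,0,0,0,0],[0,0,0,0,0,0]]'
python3 - <<'E'
from wov import *
s=ctrl.get_state();print(s["time"],s["tool_pos"],s["contact_force"])
im=ctrl.camera("wrist");cv2.imwrite("pics/w4.png",im[:,:,::-1])
im=wov("pics/w4.png","pics/w4o.png",s,[((515,-173,-.10),(0,0,255))])
cv2.imwrite("pics/w4o.png",cv2.resize(im,(800,600)))
im=ctrl.camera("top");cv2.imwrite("pics/t4.png",cv2.resize(im[160:360,270:490,::-1],None,fx=3,fy=3))
E
```

```text
time: 10.55
tool_pos: [404.1, -245.3, 78.4]
ee_rot: [0.999, -0.049, -0.001, -0.0]
contact_force: [-0.8, 0.1, -2.7]
finger_gap: 0.04
10.55 [ 404.11046499 -245.28372943   78.40931109] [-0.84103312  0.06971331 -2.6965129 ]
```

View pics/w4o.png

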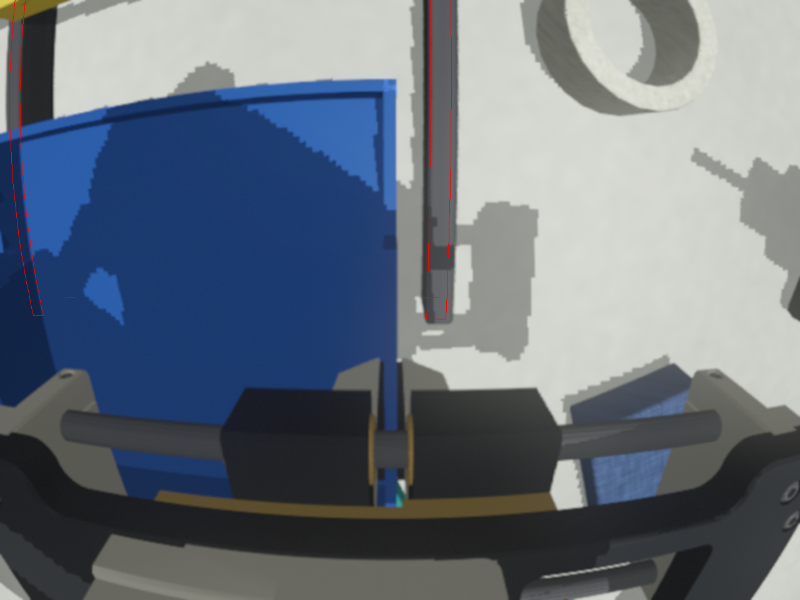

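View pics/t4.png

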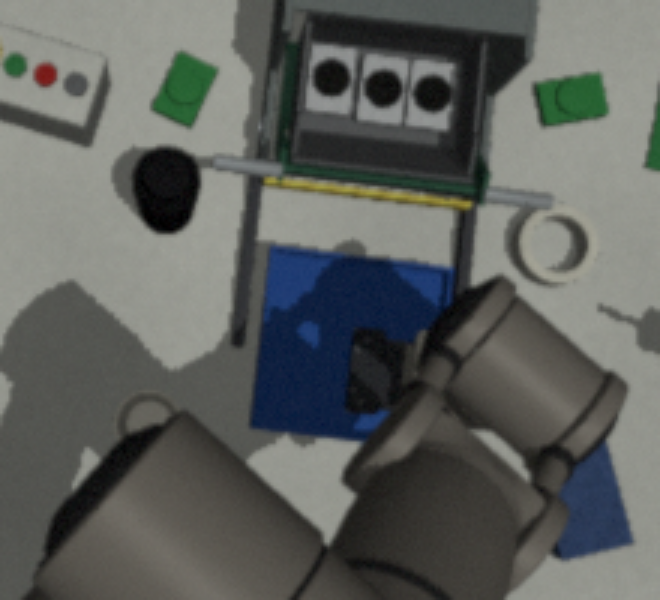

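```bash
python3 -m pendant '[[0,0,0.35,0,0,0],[0,0,0.35,0,0,0],[0,0,0.2,0,0,0],[0,0,0.13,0,0,0],[0,0,0,0,0,0],[0,0,0,0,0,0]]'
python3 - <<'E'
from h import *
s=ctrl.get_state();print(s["time"],s["tool_pos"],s["contact_force"])
for px in [(446,306),(473,303),(480,340),(453,346)]: print(atz("top",px,30).round(0))
E
```

```text
time: 11.25
tool_pos: [404.2, -246.3, 37.8]
ee_rot: [0.999, -0.05, 0.0, 0.0]
contact_force: [0.3, 0.0, -3.6]
finger_gap: 0.039
11.25 [ 404.20873958 -246.34659186   37.8445372 ] [ 2.94033921e-01  2.86419482e-03 -3.59888880e+00]
[ 353. -336.   30.]
[ 363. -412.   30.]
[ 261. -431.   30.]
[ 243. -355.   30.]
```

```bash
python3 -m pendant '[[0,0,0.06,0,0,0],[0,0,0,0,0,0],[0,0,0,0,0,0]]';  python3 -m pendant '[[0,0,0,0,0,0],[0,0,0,0,0,0],[0,0,0,0,0,0],[0,0,0,0,0,0]]' -0.3
```

```text
time: 11.55
tool_pos: [404.5, -246.5, 35.9]
ee_rot: [0.999, -0.05, 0.001, 0.001]
contact_force: [-0.3, -0.9, 5.1]
finger_gap: 0.041
time: 11.95
tool_pos: [404.0, -246.1, 34.9]
ee_rot: [0.999, -0.05, 0.0, 0.0]
contact_force: [0.4, -0.1, -0.0]
finger_gap: 0.327
```

Run:
```python
from plan import *
plan([(404,-246,105,-.10,2),(334,-155,105,-.10,3),(334,-155,37,-.10,2)])
```

```text
[[0,0,-0.88,0,0,0],[0,0,-0.87,0,0,0],[-0.66,-0.7,0,0,0,0],[-0.65,-0.7,0,0,0,0],[-0.66,-0.69,0,0,0,0],[0,0,0.85,0,0,0],[0,0,0.85,0,0,0]]
end [ 333.9 -155.1   36.9] -0.1 7
```

```bash
python3 -m pendant '[[0,0,-0.88,0,0,0],[0,0,-0.87,0,0,0],[-0.66,-0.7,0,0,0,0],[-0.65,-0.7,0,0,0,0],[-0.66,-0.69,0,0,0,0],[0,0,0,0,0,0],[0,0,0,0,0,0]]' 0
python3 - <<'E'
from wov import *
s=ctrl.get_state();print(s["time"],s["tool_pos"],s["contact_force"])
im=ctrl.camera("wrist");cv2.imwrite("pics/w5.png",im[:,:,::-1])
E
```

```text
time: 12.65
tool_pos: [334.2, -155.1, 105.2]
ee_rot: [0.999, -0.049, 0.001, 0.0]
contact_force: [0.3, -0.4, -0.5]
finger_gap: 0.499
12.65 [ 334.16454927 -155.09989873  105.24692785] [ 0.3386351  -0.35325188 -0.46357334]
```

View pics/w5.png

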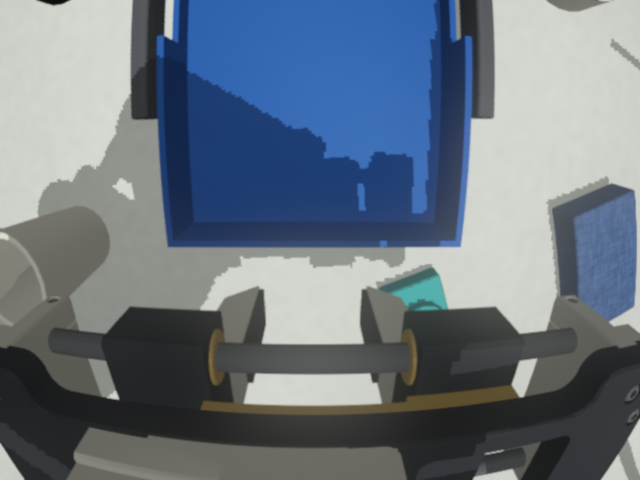

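```bash
cat >> h.py <<'E'
def watz(px,z,s):
    c=ctrl.get_calibration("wrist");K=c["camera_matrix"];d=(np.array(px,float)-K[:2,2])/K[0,0];th=np.hypot(*d)
    v=np.array([*(np.sin(th)*d/th),np.cos(th)])
    Tw=np.eye(4);Tw[:3,:3]=R.from_quat(s["ee_rot"]).as_matrix();Tw[:3,3]=s["tool_pos"];T=Tw@c["tool_from_camera"]
    r=T[:3,:3]@v;return T[:3,3]+r*(z-T[2,3])/r[2]
E
python3 - <<'E'
from h import *
s=ctrl.get_state()
for px in [(437,266),(372,290),(446,310),(425,300)]: print(watz(px,16,s).round(0))
print("wall",watz((312,246),45,s).round(0), watz((168,246),45,s).round(0),watz((462,246),45,s).round(0))
p=np.array([334.2,-155.1]);
for f in (-23,-42): print("finger",p+f*np.array([.0998,.995]))
E
```

```text
[ 322. -237.   16.]
[ 309. -192.   16.]
[ 287. -245.   16.]
[ 297. -229.   16.]
wall [ 354. -157.   45.] [362. -74.  45.] [ 345. -243.   45.]
finger [ 331.9046 -177.985 ]
finger [ 330.0084 -196.89  ]
```

```bash
python3 -m pendant '[[0.08,0.08,0,0,0,0],[0,0,0,0,0,0],[0,0,0.5,0,0,0],[0,0,0.7,0,0,0],[0,0,0.5,0,0,0],[0,0,0,0,0,0],[0,0,0,0,0,0]]' -0.4 && python3 -m pendant '[[0.2,0,0,0,0,0],[0.3,0,0,0,0,0],[0.3,0,0,0,0,0],[0.3,0,0,0,0,0],[0.3,0,0,0,0,0],[0.3,0,0,0,0,0]]'
```

```text
time: 13.4
tool_pos: [337.0, -158.9, 36.9]
ee_rot: [0.999, -0.05, -0.0, -0.0]
contact_force: [0.5, -0.8, 0.9]
finger_gap: 0.3
time: 14.0
tool_pos: [405.6, -165.3, 37.2]
ee_rot: [0.999, -0.05, 0.0, 0.0]
contact_force: [-2.6, 0.2, 1.2]
finger_gap: 0.297
```

```bash
python3 -m pendant '[[0.15,0,0,0,0,0],[0.1,0,0,0,0,0],[0,0,0,0,0,0]]' && python3 -m pendant '[[0.08,0,0,0,0,0],[0.04,0,0,0,0,0],[0,0,0,0,0,0]]'
python3 - <<'E'
from wov import *
s=ctrl.get_state();print(s["time"],s["tool_pos"],s["contact_force"])
im=ctrl.camera("wrist");cv2.imwrite("pics/w6.png",im[:,:,::-1])
E
```

```text
time: 14.3
tool_pos: [415.1, -166.5, 37.0]
ee_rot: [0.999, -0.05, 0.0, 0.0]
contact_force: [0.3, -0.3, 0.2]
finger_gap: 0.3
time: 14.6
tool_pos: [417.7, -166.5, 36.7]
ee_rot: [0.999, -0.05, -0.002, -0.0]
contact_force: [-6.2, -0.6, 3.4]
finger_gap: 0.298
14.6 [ 417.65176695 -166.49314022   36.74861659] [-6.23779355 -0.61596522  3.39494657]
```

View pics/w6.png

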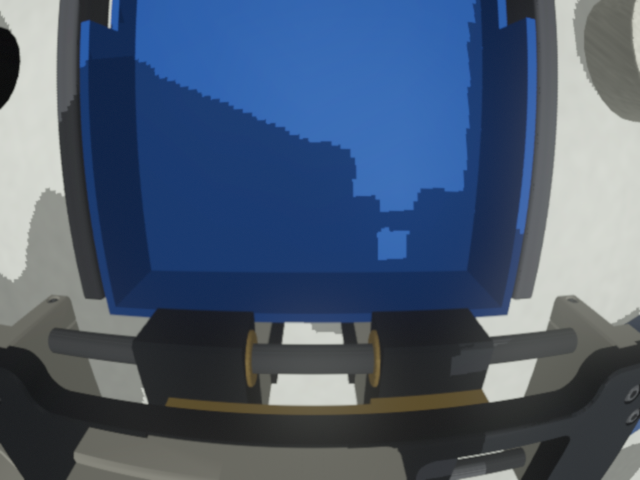

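```bash
python3 -m pendant '[[0.06,0,0,0,0,0],[0,0,0,0,0,0],[0,0,0,0,0,0]]' && python3 -m pendant '[[0.06,0,0,0,0,0],[0,0,0,0,0,0],[0,0,0,0,0,0]]'
```

```text
time: 14.95
tool_pos: [417.7, -166.2, 36.5]
ee_rot: [0.999, -0.05, -0.004, -0.001]
contact_force: [-16.0, -3.7, 9.1]
finger_gap: 0.302
time: 15.25
tool_pos: [417.8, -166.1, 36.4]
ee_rot: [0.999, -0.049, -0.006, -0.002]
contact_force: [-25.0, -6.5, 14.6]
finger_gap: 0.299
```

```bash
python3 -m pendant '[[-0.3,0,0,0,0,0],[-0.2,0,0,0,0,0],[0,0,-0.6,0,0,0],[0,0,-0.9,0,0,0],[0,0,-0.9,0,0,0],[0,0,-0.9,0,0,0]]'
python3 - <<'E'
from plan import *
s=ctrl.get_state();print(s["time"],s["tool_pos"],yaw())
im=ctrl.camera("wrist");cv2.imwrite("pics/w7.png",im[:,:,::-1])
im=ctrl.camera("top");cv2.imwrite("pics/t7.png",cv2.resize(im[110:310,240:510,::-1],None,fx=2.9,fy=2.9))
plan([(566.5,-310.8,250,1.47,12)])
E
```

```text
time: 15.85
tool_pos: [404.0, -165.3, 170.4]
ee_rot: [0.999, -0.05, 0.0, 0.0]
contact_force: [0.8, -0.3, 0.6]
finger_gap: 0.3
15.85 [ 404.03843812 -165.28326418  170.42131992] -0.09997730800792522
[[0.36,0.27,-0.16,0,0,-0.042],[0.33,0.31,-0.16,0,0,-0.041],[0.28,0.35,-0.16,0,0,-0.042],[0.23,0.38,-0.16,0,0,-0.042],[0.18,0.41,-0.16,0,0,-0.041],[0.13,0.43,-0.16,0,0,-0.042],[0.06,0.44,-0.16,0,0,-0.041],[0.01,0.45,-0.16,0,0,-0.042],[-0.05,0.45,-0.16,0,0,-0.042],[-0.1,0.44,-0.16,0,0,-0.041],[-0.16,0.41,-0.16,0,0,-0.042],[-0.22,0.4,-0.16,0,0,-0.042]]
end [ 566.6 -310.8  250. ] 1.471 12
```

View pics/w7.png

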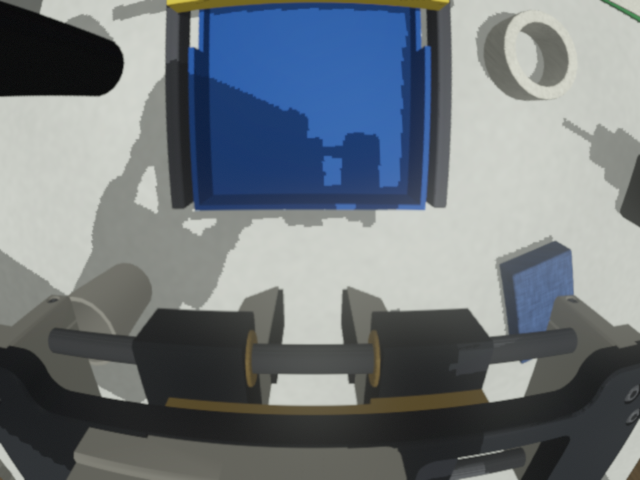

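View pics/t7.png

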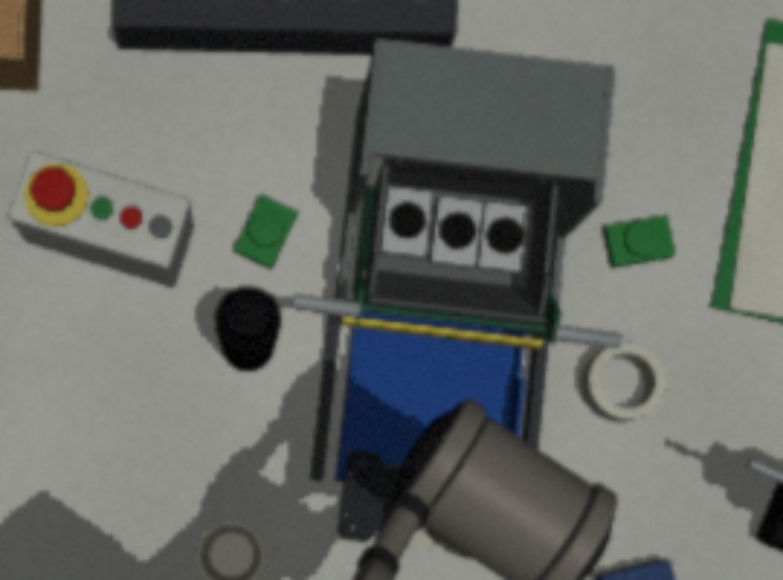

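```bash
python3 -m pendant '[[0.36,0.27,-0.16,0,0,-0.042],[0.33,0.31,-0.16,0,0,-0.041],[0.28,0.35,-0.16,0,0,-0.042],[0.23,0.38,-0.16,0,0,-0.042],[0.18,0.41,-0.16,0,0,-0.041],[0.13,0.43,-0.16,0,0,-0.042],[0.06,0.44,-0.16,0,0,-0.041],[0.01,0.45,-0.16,0,0,-0.042],[-0.05,0.45,-0.16,0,0,-0.042],[-0.1,0.44,-0.16,0,0,-0.041],[-0.16,0.41,-0.16,0,0,-0.042],[-0.22,0.4,-0.16,0,0,-0.042]]' 0.2 && python3 -m pendant '[[0,0,0,0,0,0]]'
python3 - <<'E'
from plan import *
s=ctrl.get_state();print(s["time"],s["tool_pos"],yaw(),s["q"].round(2))
im=ctrl.camera("wrist");cv2.imwrite("pics/w8.png",im[:,:,::-1])
E
```

```text
time: 17.15
tool_pos: [564.6, -309.8, 244.6]
ee_rot: [0.74, 0.673, -0.0, -0.001]
contact_force: [-1.0, -0.5, -0.0]
finger_gap: 0.599
time: 17.25
tool_pos: [565.3, -310.8, 244.8]
ee_rot: [0.741, 0.671, 0.0, 0.001]
contact_force: [-0.7, -0.0, 0.5]
finger_gap: 0.603
17.25 [ 565.30620229 -310.7611336   244.80019473] 1.4720117763501113 [-0.62  0.57  1.17 -0.    1.4  -0.52]
```

View pics/w8.png

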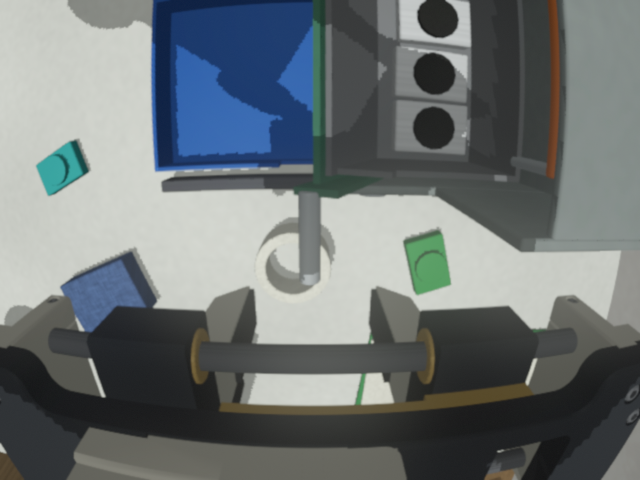

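Run:
```python
from plan import *
s=ctrl.get_state();a=yaw()
for px in [(310,195),(309,283)]:
    p=watz(px,160,s);d=p[:2]-s["tool_pos"][:2];print(p.round(1),"tool",(d[0]*np.cos(a)+d[1]*np.sin(a)).round(1),(d[0]*np.sin(a)-d[1]*np.cos(a)).round(1))
```

```text
[ 567.5 -266.2  160. ] tool 43.7 -1.4
[ 560.8 -322.7  160. ] tool -13.2 -2.2
```

```bash
python3 -m pendant '[[0.1,-0.05,0.3,0,0,0],[0,0,0.7,0,0,0],[0,0,0.7,0,0,0],[0,0,0.4,0,0,0],[0,0,0,0,0,0]]' && python3 -m pendant '[[0,0,0,0,0,0],[0,0,0,0,0,0],[0,0,0,0,0,0],[0,0,0,0,0,0],[0,0,0,0,0,0],[0,0,0,0,0,0],[0,0,0,0,0,0]]' -1
```

```text
time: 17.8
tool_pos: [560.6, -303.6, 158.2]
ee_rot: [0.742, 0.67, -0.001, -0.003]
contact_force: [-1.1, 0.5, -0.9]
finger_gap: 0.605
time: 18.5
tool_pos: [563.5, -305.4, 162.0]
ee_rot: [0.741, 0.671, 0.001, 0.001]
contact_force: [5.6, -0.2, -0.5]
finger_gap: 0.139
```

Run:
```python
import numpy as np
th=np.linspace(0,.63,13);x=-55*np.cos(th)-100*np.sin(th);z=100*np.cos(th)-55*np.sin(th)
print([(round(a/40,2),round(-b/40,2)) for a,b in zip(np.diff(x),np.diff(z))])
```

```text
[(np.float64(-0.13), np.float64(0.08)), (np.float64(-0.13), np.float64(0.08)), (np.float64(-0.12), np.float64(0.09)), (np.float64(-0.12), np.float64(0.09)), (np.float64(-0.11), np.float64(0.1)), (np.float64(-0.11), np.float64(0.11)), (np.float64(-0.1), np.float64(0.11)), (np.float64(-0.09), np.float64(0.12)), (np.float64(-0.09), np.float64(0.12)), (np.float64(-0.08), np.float64(0.13)), (np.float64(-0.07), np.float64(0.13)), (np.float64(-0.07), np.float64(0.13))]
```

```bash
python3 -m pendant '[[0,-0.13,0.08,0,0,0],[0,-0.13,0.08,0,0,0],[0,-0.12,0.09,0,0,0],[0,-0.12,0.09,0,0,0]]' && python3 -m pendant '[[0,-0.11,0.1,0,0,0],[0,-0.11,0.11,0,0,0],[0,-0.1,0.11,0,0,0],[0,-0.09,0.12,0,0,0]]' && python3 -m pendant '[[0,-0.09,0.12,0,0,0],[0,-0.08,0.13,0,0,0],[0,-0.07,0.13,0,0,0],[0,-0.07,0.13,0,0,0],[0,0,0,0,0,0]]'
```

```text
time: 18.9
tool_pos: [545.2, -303.7, 150.2]
ee_rot: [0.741, 0.671, 0.002, 0.003]
contact_force: [7.6, 1.8, 5.1]
finger_gap: 0.14
time: 19.3
tool_pos: [528.8, -302.0, 132.5]
ee_rot: [0.741, 0.671, 0.002, 0.003]
contact_force: [7.7, 1.6, 4.9]
finger_gap: 0.142
time: 19.8
tool_pos: [517.2, -300.9, 112.9]
ee_rot: [0.742, 0.671, 0.002, 0.004]
contact_force: [8.8, 2.2, 8.3]
finger_gap: 0.143
```

```bash
python3 -m pendant '[[0,-0.06,0.12,0,0,0],[0,-0.03,0.08,0,0,0],[0,0,0,0,0,0]]'; python3 -m pendant '[[0,0,0,0,0,0],[0,0,0,0,0,0],[0,0,0,0,0,0]]' -0.5; python3 -m pendant '[[0,0,0,0,0,0],[0,0,0,0,0,0]]' 0.2
```

```text
time: 20.1
tool_pos: [517.0, -302.0, 110.0]
ee_rot: [0.741, 0.671, 0.004, 0.009]
contact_force: [9.9, 6.1, 33.4]
finger_gap: 0.143
time: 20.4
tool_pos: [512.7, -301.1, 104.2]
ee_rot: [0.741, 0.671, 0.001, 0.003]
contact_force: [5.8, -0.3, 4.3]
finger_gap: 0.249
time: 20.6
tool_pos: [509.9, -299.9, 102.0]
ee_rot: [0.741, 0.671, -0.0, -0.001]
contact_force: [-0.0, -0.0, 0.1]
finger_gap: 0.378
```

```bash
python3 -m pendant '[[0,0,-0.5,0,0,0],[0,0,-0.9,0,0,0],[0,0,-0.9,0,0,0],[0,0,-0.9,0,0,0],[0,0,-0.9,0,0,0],[0,0,-0.9,0,0,0],[0,0,0,0,0,0]]' 0.1
python3 - <<'E'
from plan import *
s=ctrl.get_state();print(s["time"],s["tool_pos"],yaw(),s["q"].round(2))
im=ctrl.camera("wrist");cv2.imwrite("pics/w9.png",im[:,:,::-1])
im=ctrl.camera("scene");cv2.imwrite("pics/s9.png",cv2.resize(im[180:400,220:480,::-1],None,fx=2.7,fy=2.7))
plan([(632,-185,300,1.47,5)])
E
```

```text
time: 21.3
tool_pos: [511.3, -301.0, 307.3]
ee_rot: [0.742, 0.671, 0.001, 0.004]
contact_force: [0.3, -0.1, 0.6]
finger_gap: 0.546
21.3 [ 511.34240496 -301.0205548   307.31383683] 1.47083199474966 [-0.66  0.43  1.23 -0.    1.47 -0.56]
[[0.63,0.55,0.01,0,0,0],[0.64,0.55,0.01,0,0,0],[0.63,0.55,0.01,0,0,0],[0.63,0.55,0.01,0,0,0],[0.64,0.55,0.01,0,0,0]]
end [ 632.2 -184.8  300.1] 1.471 5
```

View pics/w9.png

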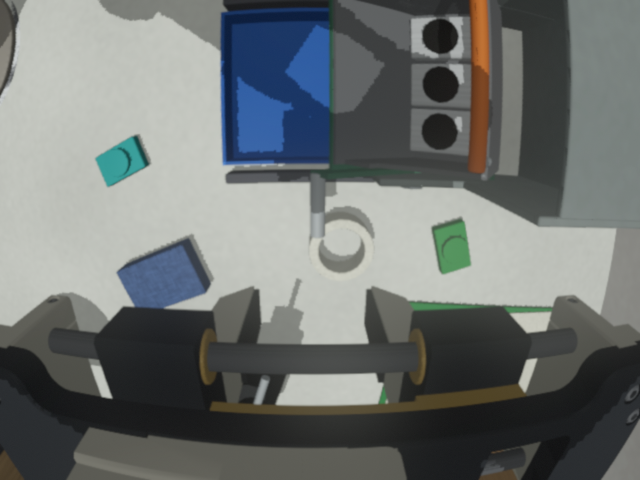

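View pics/s9.png

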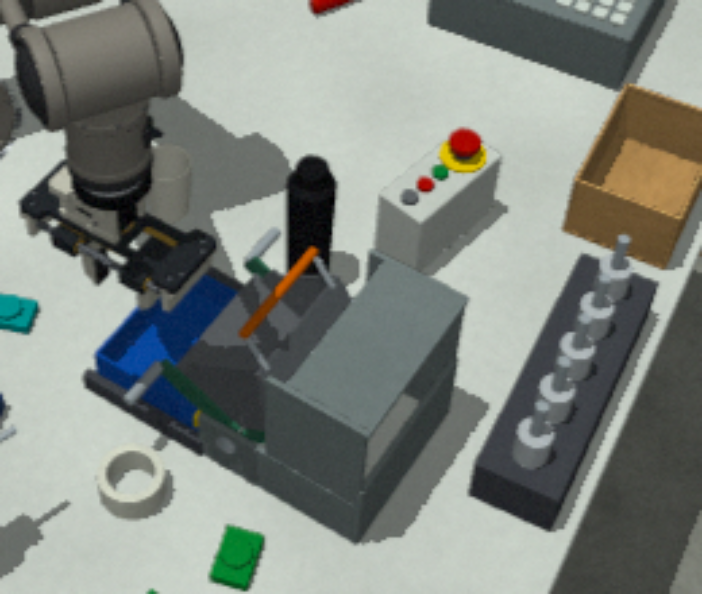

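```bash
python3 -m pendant '[[0.63,0.55,0.01,0,0,0],[0.64,0.55,0.01,0,0,0],[0.63,0.55,0.01,0,0,0],[0.63,0.55,0.01,0,0,0],[0.64,0.55,0.01,0,0,0],[0,0,0,0,0,0],[0,0,0,0,0,0]]'
python3 - <<'E'
from plan import *
s=ctrl.get_state();print(s["time"],s["tool_pos"],yaw(),s["q"].round(2))
im=ctrl.camera("wrist");cv2.imwrite("pics/w10.png",im[:,:,::-1])
E
```

```text
time: 22.1
tool_pos: [632.1, -184.2, 297.6]
ee_rot: [0.741, 0.671, -0.001, -0.002]
contact_force: [-0.5, 0.5, 0.8]
finger_gap: 0.549
22.1 [ 632.06028552 -184.19702151  297.58118704] 1.472415836369349 [-0.4   0.58  1.02 -0.    1.55 -0.3 ]
```

View pics/w10.png

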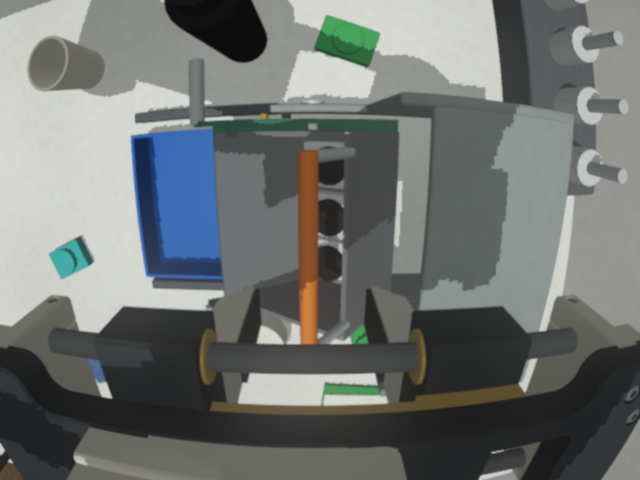

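Run:
```python
from plan import *
s=ctrl.get_state();a=yaw()
for px in [(309,150),(310,343),(310,200)]:
    p=watz(px,220,s);d=p[:2]-s["tool_pos"][:2];print(p.round(1),"tool",(d[0]*np.cos(a)+d[1]*np.sin(a)).round(1),(d[0]*np.sin(a)-d[1]*np.cos(a)).round(1))
```

```text
[ 636.7 -114.3  220. ] tool 70.8 -2.0
[ 624.4 -239.7  220. ] tool -55.1 -1.9
[ 634.3 -143.2  220. ] tool 41.9 -1.5
```

```bash
python3 -m pendant '[[0,-0.04,0.3,0,0,0],[0,0,0.6,0,0,0],[0,0,0.6,0,0,0],[0,0,0.36,0,0,0],[0,0,0,0,0,0],[0,0,0,0,0,0]]' && python3 -m pendant '[[0,0,0,0,0,0],[0,0,0,0,0,0],[0,0,0,0,0,0],[0,0,0,0,0,0],[0,0,0,0,0,0],[0,0,0,0,0,0],[0,0,0,0,0,0]]' -1
```

```text
time: 22.75
tool_pos: [630.4, -185.7, 226.0]
ee_rot: [0.742, 0.67, -0.0, -0.0]
contact_force: [-0.0, -0.4, 0.1]
finger_gap: 0.554
time: 23.45
tool_pos: [630.6, -184.6, 225.9]
ee_rot: [0.741, 0.671, -0.0, -0.0]
contact_force: [-2.9, 0.0, 2.7]
finger_gap: 0.12
```

```bash
cat > arc.py <<'E'
import numpy as np
def arc(N=24,end=1.43,tiltend=.45):
    B=lambda f:np.array([86*np.cos(f)-113*np.sin(f),113*np.cos(f)+86*np.sin(f)])
    tcp=B(0)+[0,9];a=0;rows=[]
    for i in range(1,N+1):
        k=i/N;ti=round(tiltend*k/np.pi,3)*np.pi  # tilt: tool z = (sin a, -cos a), tool y=(cos a, sin a)
        tgt=B(end*k)-9*np.array([np.sin(ti),-np.cos(ti)])
        d=tgt-tcp;ty=np.array([np.cos(a),np.sin(a)]);tz=np.array([np.sin(a),-np.cos(a)])
        y,z=round(d@ty/40,2),round(d@tz/40,2);w=round((ti-a)/np.pi,3)
        rows.append([0,y,z,-w,0,0]);tcp=tcp+40*(y*ty+z*tz);a+=w*np.pi
    for k in range(0,N,12): print("["+",".join("["+",".join(f"{v+0:g}" for v in r)+"]" for r in rows[k:k+12])+"]")
    print(tcp,a)
arc()
E
python3 arc.py
```

```text
[[0,-0.18,-0.12,-0.006,0,0],[0,-0.18,-0.12,-0.006,0,0],[0,-0.18,-0.11,-0.006,0,0],[0,-0.19,-0.1,-0.006,0,0],[0,-0.2,-0.09,-0.006,0,0],[0,-0.19,-0.09,-0.006,0,0],[0,-0.21,-0.08,-0.006,0,0],[0,-0.2,-0.06,-0.006,0,0],[0,-0.21,-0.07,-0.006,0,0],[0,-0.21,-0.05,-0.006,0,0],[0,-0.21,-0.04,-0.006,0,0],[0,-0.21,-0.04,-0.006,0,0]]
[[0,-0.21,-0.03,-0.006,0,0],[0,-0.22,-0.02,-0.006,0,0],[0,-0.21,-0.01,-0.006,0,0],[0,-0.22,0,-0.005,0,0],[0,-0.21,0.01,-0.006,0,0],[0,-0.22,0.01,-0.006,0,0],[0,-0.21,0.03,-0.006,0,0],[0,-0.22,0.03,-0.006,0,0],[0,-0.21,0.04,-0.006,0,0],[0,-0.21,0.05,-0.006,0,0],[0,-0.21,0.06,-0.006,0,0],[0,-0.2,0.07,-0.006,0,0]]
[-103.65094994  109.0001153 ] 0.44924774946334034
```

```bash
python3 -m pendant '[[0,-0.18,-0.12,-0.006,0,0],[0,-0.18,-0.12,-0.006,0,0],[0,-0.18,-0.11,-0.006,0,0],[0,-0.19,-0.1,-0.006,0,0],[0,-0.2,-0.09,-0.006,0,0],[0,-0.19,-0.09,-0.006,0,0]]' && python3 -m pendant '[[0,-0.21,-0.08,-0.006,0,0],[0,-0.2,-0.06,-0.006,0,0],[0,-0.21,-0.07,-0.006,0,0],[0,-0.21,-0.05,-0.006,0,0],[0,-0.21,-0.04,-0.006,0,0],[0,-0.21,-0.04,-0.006,0,0]]'
```

```text
time: 24.05
tool_pos: [586.4, -180.3, 248.9]
ee_rot: [0.74, 0.67, 0.039, 0.044]
contact_force: [4.9, -0.9, -3.3]
finger_gap: 0.117
time: 24.65
tool_pos: [536.6, -175.5, 256.6]
ee_rot: [0.736, 0.666, 0.078, 0.088]
contact_force: [5.1, 1.4, 5.6]
finger_gap: 0.116
```

```bash
python3 -m pendant '[[0,-0.21,-0.03,-0.006,0,0],[0,-0.22,-0.02,-0.006,0,0],[0,-0.21,-0.01,-0.006,0,0],[0,-0.22,0,-0.005,0,0],[0,-0.21,0.01,-0.006,0,0],[0,-0.22,0.01,-0.006,0,0]]' && python3 -m pendant '[[0,-0.21,0.03,-0.006,0,0],[0,-0.22,0.03,-0.006,0,0],[0,-0.21,0.04,-0.006,0,0],[0,-0.21,0.05,-0.006,0,0]]' && python3 -m pendant '[[0,-0.21,0.06,-0.006,0,0],[0,-0.2,0.07,-0.006,0,0],[0,0,0,0,0,0]]'
```

```text
time: 25.25
tool_pos: [486.2, -170.6, 244.8]
ee_rot: [0.73, 0.661, 0.114, 0.128]
contact_force: [-0.1, 2.1, 9.0]
finger_gap: 0.121
time: 25.65
tool_pos: [455.8, -167.6, 226.5]
ee_rot: [0.725, 0.657, 0.138, 0.155]
contact_force: [-6.3, 2.8, 12.9]
finger_gap: 0.114
time: 25.95
tool_pos: [443.1, -166.5, 215.2]
ee_rot: [0.723, 0.653, 0.151, 0.168]
contact_force: [-5.7, 3.1, 14.8]
finger_gap: 0.119
```

```bash
python3 -m pendant '[[0,0,0,0,0,0],[0,0,0,0,0,0],[0,0,0,0,0,0]]'
python3 - <<'E'
from plan import *
for n,(x0,x1,y0,y1) in [("scene",(220,480,180,400)),("top",(240,510,110,310))]:
    im=ctrl.camera(n);cv2.imwrite(f"pics/{n}11.png",cv2.resize(im[y0:y1,x0:x1,::-1],None,fx=2.7,fy=2.7))
im=ctrl.camera("wrist");cv2.imwrite("pics/w11.png",im[:,:,::-1])
E
```

```text
time: 26.25
tool_pos: [443.1, -166.4, 215.1]
ee_rot: [0.722, 0.654, 0.15, 0.168]
contact_force: [-9.1, 2.9, 17.8]
finger_gap: 0.118
```

View pics/scene11.png

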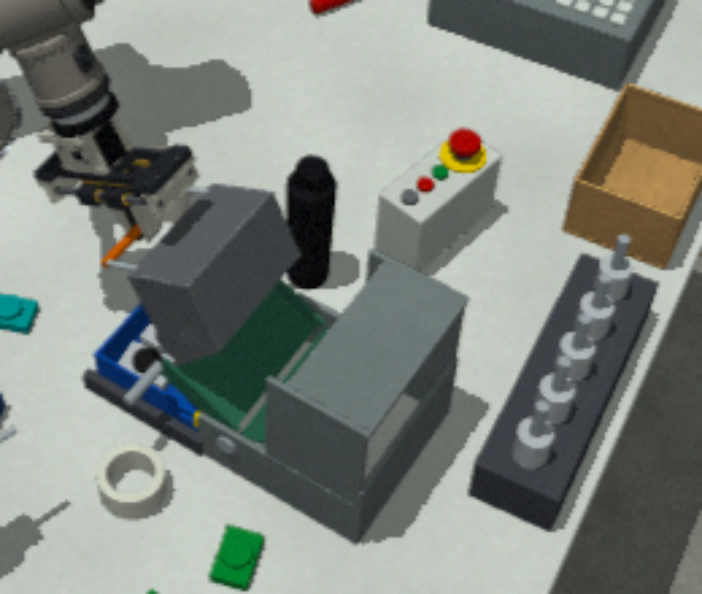

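View pics/w11.png

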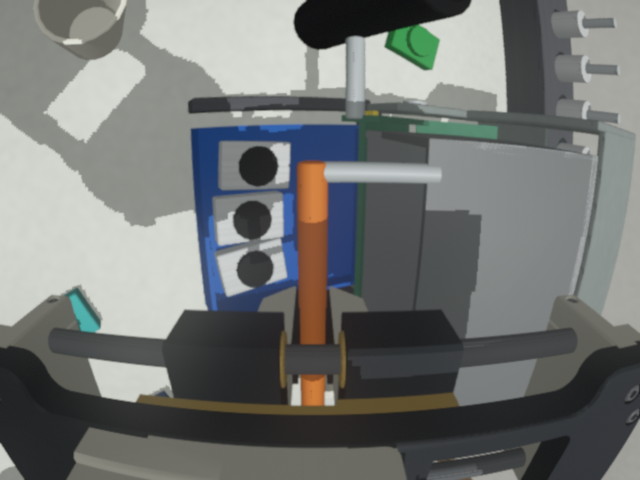

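```bash
python3 -m pendant '[[0,0,-0.02,0,0,0],[0,0,0,0,0,0],[0,0,0,0,0,0],[0,0,0,0,0,0],[0,0,0,0,0,0]]' -0.5 && python3 -m pendant '[[0,0,-0.2,0,0,0],[0,0,-0.4,0,0,0],[0,0,-0.6,0,0,0],[0,0,-0.6,0,0,0],[0,0,-0.6,0,0,0],[0,0,-0.4,0,0,0],[0,0,0,0,0,0]]'
python3 - <<'E'
from plan import *
for n,(x0,x1,y0,y1) in [("scene",(220,480,180,400)),("top",(240,510,110,310))]:
    im=ctrl.camera(n);cv2.imwrite(f"pics/{n}12.png",cv2.resize(im[y0:y1,x0:x1,::-1],None,fx=2.7,fy=2.7))
s=ctrl.get_state()
im=ctrl.camera("wrist");cv2.imwrite("pics/w12.png",im[:,:,::-1])
for n in ["pad0_mid","tray_mid"]: print(n,[(np.round(k["centre"],0).tolist(),round(k["p"],2),watz(k["centre"],20,s).round(0)) for k in ctrl.look_for("wrist",n)])
E
```

```text
time: 26.9
tool_pos: [441.9, -165.7, 213.2]
ee_rot: [0.723, 0.654, 0.149, 0.165]
contact_force: [0.2, 0.4, 0.7]
finger_gap: 0.252
time: 27.6
tool_pos: [393.5, -161.4, 316.7]
ee_rot: [0.723, 0.654, 0.149, 0.168]
contact_force: [-0.6, 0.1, -0.2]
finger_gap: 0.248
pad0_mid [([266.0, 234.0], 0.58, array([ 467., -214.,   20.]))]
tray_mid [([297.0, 196.0], 0.98, array([ 513., -176.,   20.])), ([265.0, 196.0], 0.65, array([ 472., -168.,   20.]))]
```

View pics/scene12.png

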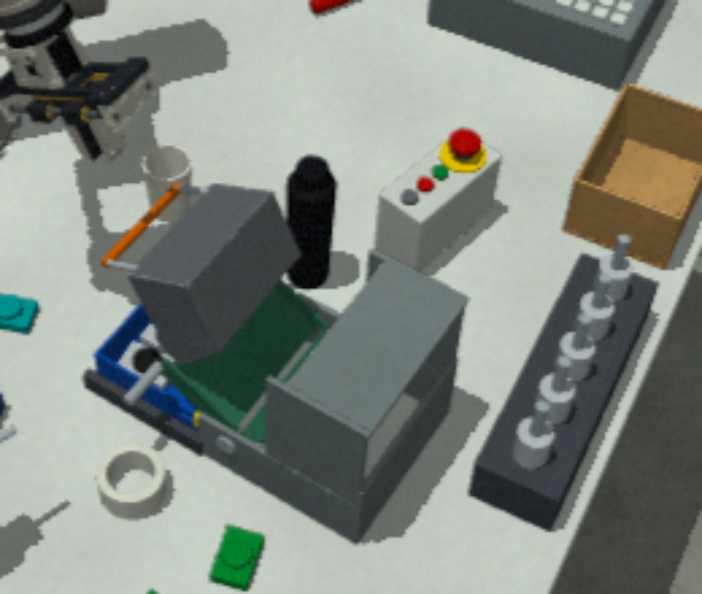

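View pics/w12.png

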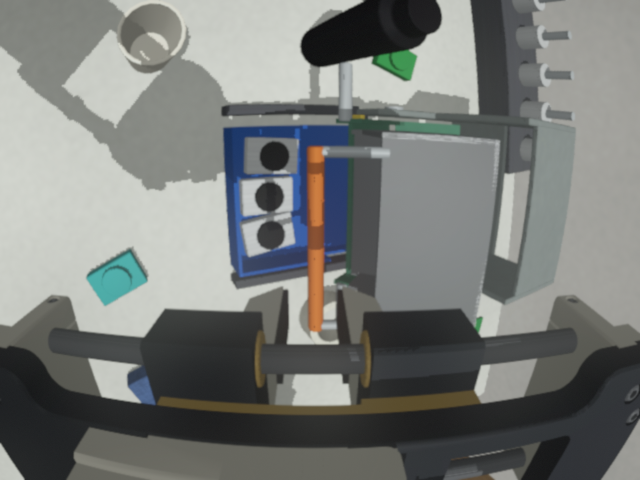

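View pics/top12.png

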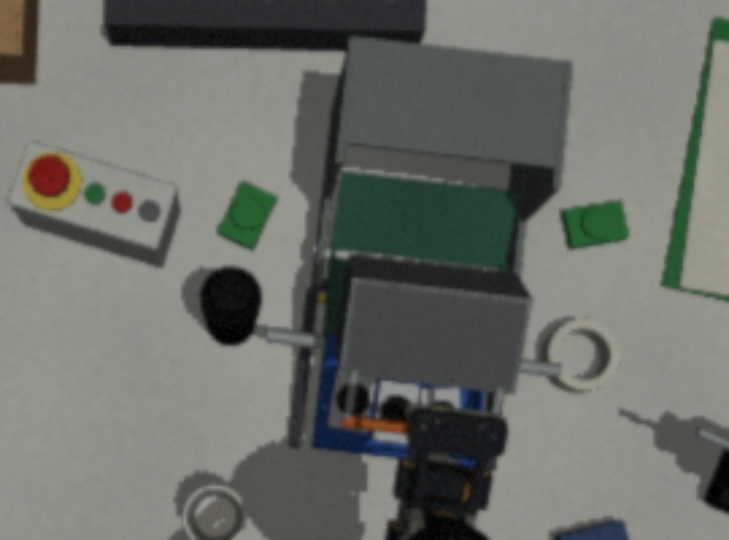

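Run:
```python
from h import *
s=ctrl.get_state();S=np.array([515,-173]);c,n=np.cos(-.1),np.sin(-.1)
def st(p): d=p[:2]-S;return np.round([c*d[0]+n*d[1],-n*d[0]+c*d[1]],1)
for k,px,z in [("tray L",(226,127),45),("tray R",(236,280),45),("railL end",(223,110),30),("railR end",(236,286),30),("pad",(274,156),28),("pad",(269,197),28),("pad",(270,235),28)]: print(k,st(watz(px,z,s)))
print(s["contact_force"],s["time"])
```

```text
tray L [-93.6  85.4]
tray R [-91.9 -87.1]
railL end [-93.2 104.2]
railR end [ -89.1 -101.6]
pad [-34.6  49.8]
pad [-41.9   2.2]
pad [-42.2 -44.1]
[ 0.2758875   0.45257788 -0.63138026] 27.85
```

Run:
```python
from h import *
print(ctrl.finish_job())
```

```text
the job is handed in; nothing more can be done
None
```

The job is handed in, at about 28 s on the robot's clock. As far as my checks show, every step was met; the controller gave no verdict.

**What I did**
1. I lifted the tray by its left side wall, turned it so the low side faced the bin, and set it down between the rails.
2. I let go and pushed it in by its high wall until it met a hard stop, where the force rose from 6 to 25 N with no further movement.
3. I pulled the bin out by the right-hand bar. The bar travelled about 46.5 mm forward and 49 mm down, which matches the stop at 0.6 rad.
4. I tipped the hopper by the orange bar to its stop, let go and backed away.

**Last checks**
- **Tray:** its high wall lines up with the rail ends to within about 3 mm, it sits within a few millimetres of the middle, and it is square in the bay.
- **Pads:** all three are in the tray, at about station x = -35 to -42 mm and y = +50, +2 and -44 mm.
- **Bin and hopper:** the bin is still out and the hopper is still tipped over.
- **Robot:** the force reading is near zero.
- **Other things on the desk:** the flask, tape, pot and look-alikes look unmoved in the pictures. I checked this by eye only. The abrasive block, screwdriver and drill were only partly in view or out of view at the end.

**What disagreed**
- My first estimate of the station's position, from the top and scene cameras, was about 6–8 mm short along x compared with the wrist camera. I used the wrist value.
- In the last picture, both the tray and the rail ends came out about 4–8 mm nearer the robot than they should. I put this down to camera calibration and relied on their position relative to each other.

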